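# Stow the planer boards behind the gate bar

## Robot

A 6-joint arm with a two-finger parallel gripper is mounted at the origin on the work surface. World frame = base frame: x ahead of the robot, y to its left, z up, the work surface at z = 0. Lengths are in mm, angles in rad, forces in N, time in s.
With the tool pointing down it reaches from about 300 to 775 mm from the base axis. Payload 14.6 kg.
Tool frame: the origin (TCP) lies at the very end of the fingers, on their centre line; the grasp point (between the pads) lies 19 mm behind it; z points along the fingers, y is the line along which they close (so a half turn about z gives the same grasp; the last joint's range is limited). The gripper opens to 94 mm and grips with 3 to 60 N. Pads are 16 mm wide; open, the fingers measure 119 mm over their backs; the gripper's body (75 mm by 177 mm) begins 78 mm behind the grasp point.
Start: joints at [1.279, 0.3, 1.521, -0, 1.321, -0.067], TCP at [122.599, 536.152, 205.446] pointing down, gripper open.
Joint ranges: [-3.03, 3.03], [-0.79, 2.21], [0.23, 2.52], [-1.04, 4.18], [0, 3.07], [-2.55, 2.55]. Speed limits (rad/s): [2.22, 2.22, 2.57, 3.14, 3.14, 3.14].

## Interface

Orientations are given as a rotation vector (axis times angle).
In Python, from plant import status, camera, camera_params, ticket gives the robot as it stands.
- The arm moves only by the tool servo_tool, never from a script. Its argument "steps" is one flat list of numbers, 5 for each row, row after row: the closure, from 0 (fully open) to 1 (shut), then the shift along the world's x, y, z each as a share of 400 mm, from -1 to 1, then the turn about the world's z as a share of pi rad, from -1 to 1. A call has 1 to 10 rows; each row is the pose to reach, as a shift and turn from the pose commanded when the call began, turning the shorter way round; what a row does not reach only later rows make up. A row lasts 1/12 s, in which the tool goes at most 41.7 mm and 7.16 degrees, less where a joint would pass 70% of its speed; a pose out of reach is approached as far as the arm can. A call with a number of a shift or a turn outside -1 to 1 is refused whole. A call with a gripper value outside its range is refused whole. The fingers move at their own pace and stop on an object; the grip force is fixed at half the most. Time passes only in rows, so rows that repeat a pose let the fingers close. It gives the time, the measured TCP pose, the force, the opening and the grip force at its end, in the units of the state.
- status.read_state(): the state, without advancing time (a new reading comes with each control period).
- camera(name): name is "scene" or "top" or "wrist"; returns the picture (480x640x3 uint8, red, green, blue); there is no depth.
- camera_params(name): a dict with "intrinsics" (3x3 intrinsics, pixels), "k1" (the pictures are not rectified: a ray, as slopes to the right and down, at radius r is drawn at 1 + k1 r^2 times it, then the intrinsics apply), "world_to_cam" (4x4, takes a point from world to camera coordinates). Camera axes: x right, y up, looking along -z (the intrinsics and any distortion apply to the point x, -y, -z); pixel columns grow to the right and rows downward; lengths in mm; the calibration is good to about 2 mm. A picture is of the moment at which its call begins: read the wrist's pose just before it. camera_params takes no time and is no camera call; for the wrist camera it gives the pose at the moment of the call.
- ticket.hand_in(): hands the job in; it is judged then, once.
The state is a dict: "clock": time; "joint_positions": joint angles; "qvel": joint speeds; "tau": joint torques, N m; "ee_pos": TCP position; "orientation": TCP orientation; "contact_force": force on the tool from outside, world axes, zero at the start; "torque": the same for the moment, N m; "grip_width": finger opening in mm; "grip_force": force on a finger pad.
Only numpy, scipy, OpenCV 4.12 (cv2) and the standard library are available. Lean on these libraries where they do the work, as an engineer would, in place of code of your own. Each camera call takes 0.05 s, during which the arm holds its last target. There are 200 camera calls.

## Task

Stow the trolling gear for the night: swing the oak gate bar up over centre so that it leans open, put every planer board on edge into a rack slot of its own, slid fully home against the stop, and then swing the bar back over centre and down so that it lies closed across the boards. Stand every toppled bait tin upright, lid up, on the green mat at any time. Leave the other things on the shelf where they are.

Things in the scene. Friction and masses are not known exactly. Their poses are not given: they have to be found in the camera images.
- rack: pine rack fixed on the shelf, base 180 x 240 mm, 15 mm thick, with three slots running along its x axis, 26 mm wide, 52 mm apart along its y axis, between dividers whose tops are 55 mm above the table. Slots are open above and at the front (-x end); a stop of the same height closes the +x end. Origin: centre of its underside; x runs from the front into the slots, z up
- slot1 (a point): slot 1 of the rack: the point on the slot's floor (15 mm above the table) where the centre of a board's underside lies when the board is fully home against the stop. Axes as the rack
- slot2 (a point): slot 2 of the rack: the point on the slot's floor (15 mm above the table) where the centre of a board's underside lies when the board is fully home against the stop. Axes as the rack
- slot3 (a point): slot 3 of the rack: the point on the slot's floor (15 mm above the table) where the centre of a board's underside lies when the board is fully home against the stop. Axes as the rack
- gate (a joint): angle of the oak gate bar in rad: 0 = lying level across the rack over the slots (locked), 1.57 = upright, 2.0 = leaning back beyond upright against its limit (open). It falls slowly to whichever side it leans
- gate_hinge (a point): point on the gate bar's hinge axis, 110 mm above the table, at the +y side of the rack, in the plane in which the middle of the handle swings. The axis runs along the rack's x axis. The bar is 22 mm wide, 20 mm thick, 260 mm long, its underside 5 mm above the tops of boards that are home when it is closed
- gate_handle (a point): middle of the free part of the bar's brass round handle, 18 mm diameter, about 75 mm long, sticking out from the bar parallel to the hinge axis towards the rack's front; 232 mm from the hinge axis. Closed it lies at the -y side of the rack, 110 mm high; open, beyond the +y side, about 320 mm high
- board1: yellow trolling planer board with a dark keel strip along the bottom, 140 mm long (its x), 20 mm thick (y), 80 mm high (z), 0.25 kg; stands on its long edge. Origin: centre of its underside. Either end may lead
- board2: red trolling planer board with a dark keel strip along the bottom, 140 mm long (its x), 20 mm thick (y), 80 mm high (z), 0.25 kg; stands on its long edge. Origin: centre of its underside. Either end may lead
- board3: green trolling planer board with a dark keel strip along the bottom, 140 mm long (its x), 20 mm thick (y), 80 mm high (z), 0.25 kg; stands on its long edge. Origin: centre of its underside. Either end may lead
- tin1: square aluminium bait tin with a blue band, 56 x 56 mm, 95 mm tall (the lowest 30 mm a dark heavy foot) plus a dark round lid 42 mm across and 12 mm high on top; 0.2 kg; starts lying on its side. Origin: centre of its underside; z points from underside to lid
- tin2: square aluminium bait tin with a orange band, 56 x 56 mm, 95 mm tall (the lowest 30 mm a dark heavy foot) plus a dark round lid 42 mm across and 12 mm high on top; 0.2 kg; starts lying on its side. Origin: centre of its underside; z points from underside to lid
- mat: thin green rubber mat (1 mm, practically flush with the table), fixed, 240 mm (x) by 130 mm (y). Origin: its centre
- weight1: lead cannonball trolling weight, 72 mm across, 1.5 kg; bystander. Origin: its underside
- weight2: lead cannonball trolling weight, 72 mm across, 1.5 kg; bystander. Origin: its underside
- spike: marlinspike, 205 mm long, lying; bystander. Origin: its underside
- plug: red wooden diving plug, 100 mm long; bystander. Origin: its underside
- mug: blue mug, 76 mm across, 85 mm high; bystander. Origin: its underside
- oilcan: green can, 60 mm across, 150 mm tall; bystander. Origin: its underside

How it is judged (in metres and radians):
On the way, in this order (a step that is already met when the one before it is completed fails the run):
1. the gate bar is swung up over centre and leans open (value of joint gate above 1.8 rad), for 0.2 s.
2. every board is home in a slot (((x of board1 in the frame of slot1 between -0.012 and 0.008 m and y of board1 in the frame of slot1 between -0.012 and 0.012 m and z of board1 in the frame of slot1 between -0.006 and 0.008 m and angle between board1's own z axis and vertical below 0.22 rad and angle between the x axis of board1 and the x axis of rack, either way round below 0.1 rad) or (x of board1 in the frame of slot2 between -0.012 and 0.008 m and y of board1 in the frame of slot2 between -0.012 and 0.012 m and z of board1 in the frame of slot2 between -0.006 and 0.008 m and angle between board1's own z axis and vertical below 0.22 rad and angle between the x axis of board1 and the x axis of rack, either way round below 0.1 rad) or (x of board1 in the frame of slot3 between -0.012 and 0.008 m and y of board1 in the frame of slot3 between -0.012 and 0.012 m and z of board1 in the frame of slot3 between -0.006 and 0.008 m and angle between board1's own z axis and vertical below 0.22 rad and angle between the x axis of board1 and the x axis of rack, either way round below 0.1 rad)) and ((x of board2 in the frame of slot1 between -0.012 and 0.008 m and y of board2 in the frame of slot1 between -0.012 and 0.012 m and z of board2 in the frame of slot1 between -0.006 and 0.008 m and angle between board2's own z axis and vertical below 0.22 rad and angle between the x axis of board2 and the x axis of rack, either way round below 0.1 rad) or (x of board2 in the frame of slot2 between -0.012 and 0.008 m and y of board2 in the frame of slot2 between -0.012 and 0.012 m and z of board2 in the frame of slot2 between -0.006 and 0.008 m and angle between board2's own z axis and vertical below 0.22 rad and angle between the x axis of board2 and the x axis of rack, either way round below 0.1 rad) or (x of board2 in the frame of slot3 between -0.012 and 0.008 m and y of board2 in the frame of slot3 between -0.012 and 0.012 m and z of board2 in the frame of slot3 between -0.006 and 0.008 m and angle between board2's own z axis and vertical below 0.22 rad and angle between the x axis of board2 and the x axis of rack, either way round below 0.1 rad)) and ((x of board3 in the frame of slot1 between -0.012 and 0.008 m and y of board3 in the frame of slot1 between -0.012 and 0.012 m and z of board3 in the frame of slot1 between -0.006 and 0.008 m and angle between board3's own z axis and vertical below 0.22 rad and angle between the x axis of board3 and the x axis of rack, either way round below 0.1 rad) or (x of board3 in the frame of slot2 between -0.012 and 0.008 m and y of board3 in the frame of slot2 between -0.012 and 0.012 m and z of board3 in the frame of slot2 between -0.006 and 0.008 m and angle between board3's own z axis and vertical below 0.22 rad and angle between the x axis of board3 and the x axis of rack, either way round below 0.1 rad) or (x of board3 in the frame of slot3 between -0.012 and 0.008 m and y of board3 in the frame of slot3 between -0.012 and 0.012 m and z of board3 in the frame of slot3 between -0.006 and 0.008 m and angle between board3's own z axis and vertical below 0.22 rad and angle between the x axis of board3 and the x axis of rack, either way round below 0.1 rad))), for 0.2 s.
3. the gate bar is swung back and lies closed over the boards (all of step 2 and value of joint gate below 0.07 rad), for 0.2 s.
At the end, for the whole second after the job is handed in: The gate bar is closed (within 0.07 rad), every board present stands in a slot of its own, within 12 mm of fully home, on the slot's floor; every tin present stands upright (within 0.1 rad), lid up, at rest, its centre over the green mat (all of step 3 and angle between each of tin1, tin2's own z axis and vertical below 0.1 rad and x of tin1 in the frame of mat between -0.118 and 0.118 m and y of tin1 in the frame of mat between -0.063 and 0.063 m and z of tin1 in the frame of mat between -0.006 and 0.008 m and linear speed of each of tin1, tin2 below 0.02 m/s and x of tin2 in the frame of mat between -0.118 and 0.118 m and y of tin2 in the frame of mat between -0.063 and 0.063 m and z of tin2 in the frame of mat between -0.006 and 0.008 m); the robot touches nothing.
It fails at once if a bystander (weight, marlinspike, plug, mug or can) is pushed more than 50 mm or tipped over (distance of any of weight1, weight2, spike, plug, mug, oilcan from where it was at the start of the episode above 0.05 m or angle between any of weight1, weight2, mug, oilcan's own z axis and vertical above 0.7 rad).
Of board1, board2, board3 only 2 to 3 are there at a start; the rules pass over those that are not, and their reading is None.
Of tin1, tin2 only 1 to 2 are there at a start; the rules pass over those that are not, and their reading is None.
At some moment in a run one of tin1, tin2 may be knocked a few centimetres aside while the robot is not near it.
It also fails if it takes over 210 s, if anything falls off the work surface, if the arm or the gripper's body presses on something with over 40 N, if the wrist force passes 120 N, or if a joint passes its speed limit or range.

## Working session

There is one attempt and no reset: what is moved stays moved. The work goes in short steps, Python scripts to look and compute and a tool call to move; the robot and the scene stay as the last step left them, time stands still between calls to the robot, and variables do not carry over. Pictures are saved under pics/ and viewed, at most 14 in all, crops included, and the job is handed in when it is done.

Besides the shell and the picture viewer there is one more tool, called after "Emit:" in YAML: its name, and indented under it one key for each argument. servo_tool: Moves the arm, as the interface text tells. Shift numbers are shares of 400 mm and turn numbers shares of pi rad, none past 1 either way. Its arguments: {"type":"object","properties":{"steps":{"type":"array","items":{"type":"number","minimum":-1,"maximum":1}}},"required":["steps"]}

```bash
mkdir -p pics; ls; cat > h.py <<'E'
import numpy as np, cv2
from plant import status, camera, camera_params, ticket
def grab(n,f):
    im=camera(n); cv2.imwrite('pics/'+f,im[:,:,::-1]); return im
def ray(P,u,v):
    K=np.array(P['intrinsics'],float); d=P['k1']
    x,y=cv2.undistortPoints(np.array([[[u,v]]],float),K,np.array([d,0,0,0.]))[0,0]
    T=np.array(P['world_to_cam'],float); R=T[:3,:3]
    return -R.T@T[:3,3], R.T@np.array([x,-y,-1.])
def onz(P,u,v,z):
    c,d=ray(P,u,v); return c+d*(z-c[2])/d[2]
def proj(P,p):
    T=np.array(P['world_to_cam'],float); q=T[:3,:3]@np.array(p,float)+T[:3,3]
    x,y=q[0]/-q[2],-q[1]/-q[2]; s=1+P['k1']*(x*x+y*y); K=np.array(P['intrinsics'])
    return (K@[x*s,y*s,1])[:2]
E
python3 - <<'E'
from h import *
grab('top','top0.png'); grab('scene','sc0.png')
for n in('top','scene'): print(n,camera_params(n))
print(status.read_state())
E
```

```text
pics
top {'intrinsics': array([[543.96352663,   0.        , 311.92775271],
       [  0.        , 543.96352663, 237.66202485],
       [  0.        ,   0.        ,   1.        ]]), 'k1': 0.006235132433757055, 'world_to_cam': array([[-3.22301238e-03, -9.99978132e-01,  5.77480342e-03,
        -3.69841058e+01],
       [ 9.84380364e-01, -2.15611151e-03,  1.76041617e-01,
        -5.50943811e+02],
       [-1.76025316e-01,  6.25198740e-03,  9.84365786e-01,
        -1.27737360e+03],
       [ 0.00000000e+00,  0.00000000e+00,  0.00000000e+00,
         1.00000000e+00]])}
scene {'intrinsics': array([[451.78122569,   0.        , 315.94069024],
       [  0.        , 451.78122569, 229.43386356],
       [  0.        ,   0.        ,   1.        ]]), 'k1': -0.0796339927599551, 'world_to_cam': array([[-6.82689152e-01,  7.30642729e-01, -9.83486993e-03,
         3.95923460e+02],
       [-5.97610640e-01, -5.50542151e-01,  5.82893526e-01,
         2.84974977e+02],
       [ 4.20472406e-01,  4.03812510e-01,  8.12489023e-01,
        -1.61437673e+03],
       [ 0.00000000e+00,  0.00000000e+00,  0.00000000e+00,
         1.00000000e+00]])}
{'clock': 0.1, 'joint_positions': array([ 1.27940120e+00,  3.00421722e-01,  1.52151632e+00, -2.16620350e-06,
        1.32067191e+00, -6.66360847e-02]), 'qvel': array([-0.00014392, -0.00034753, -0.00269789, -0.00036341, -0.00162292,
        0.00174156]), 'tau': array([ 3.31959818e-04, -5.32641470e+01, -3.53278720e+01,  7.09196040e-02,
        2.34952132e-02, -9.10527751e-05]), 'ee_pos': array([122.53654418, 535.94262958, 204.94080314]), 'orientation': array([-3.52287064e-01, -3.12159745e+00,  1.57292540e-03]), 'contact_force': array([-0.20368179, -0.39178524, -0.08471781]), 'torque': array([-0.00433003, -0.00300671,  0.00948047]), 'grip_force': 0.0, 'grip_width': 93.92780898067033}
```

View pics/top0.png

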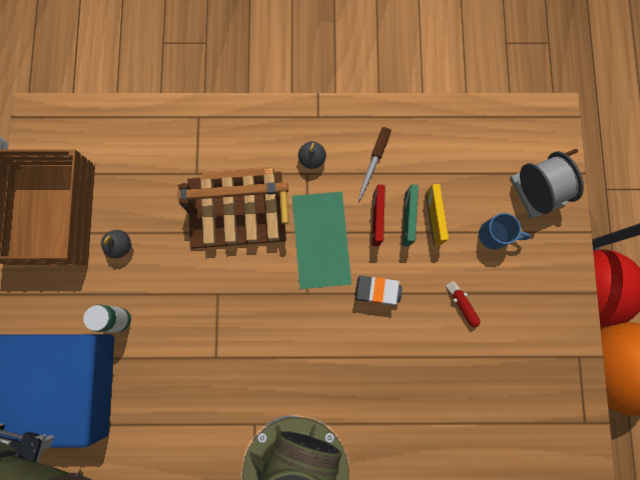

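View pics/sc0.png

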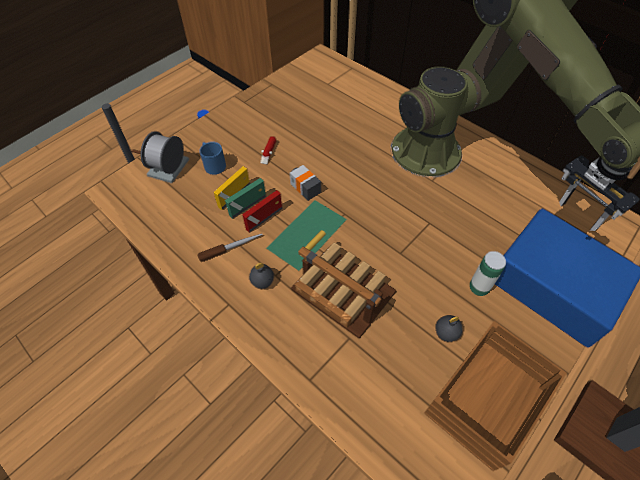

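The top view shows the rack around (237,208) with the bar closed and the brass handle near (286,205). The red, green and yellow boards stand at x≈378, 411 and 437, one orange tin lies at (379,290), and the mat is at (321,240). The scene view agrees and shows no second tin.

```bash
python3 - <<'E'
from h import *
im=cv2.imread('pics/top0.png'); P=camera_params('top')
cv2.imwrite('pics/crop1.png',cv2.resize(im[150:310,175:407],None,fx=3.4,fy=3.4,interpolation=cv2.INTER_CUBIC))
hsv=cv2.cvtColor(im,cv2.COLOR_BGR2HSV)
def m(name,lo,hi,z,roi):
    k=cv2.inRange(hsv,np.array(lo),np.array(hi)); b=np.zeros_like(k); x0,y0,x1,y1=roi; b[y0:y1,x0:x1]=k[y0:y1,x0:x1]
    cs,_=cv2.findContours(b,cv2.RETR_EXTERNAL,cv2.CHAIN_APPROX_NONE)
    for c in sorted(cs,key=cv2.contourArea)[::-1][:4]:
        if cv2.contourArea(c)<25: continue
        w=np.array([onz(P,*p[0],z)[:2] for p in c],np.float32)
        r=cv2.minAreaRect(w); print(name,cv2.boundingRect(c),'c',np.round(r[0]),'size',np.round(r[1]),'ang',round(r[2],1))
m('mat',(65,60,40),(90,255,160),0,(285,180,360,300))
m('red',(0,170,80),(6,255,255),80,(365,175,395,250))
m('green',(60,60,40),(95,255,200),80,(398,175,425,250))
m('yel',(20,150,100),(32,255,255),80,(425,175,455,250))
m('handle',(18,140,100),(32,255,255),110,(276,180,295,235))
m('orange',(5,200,180),(18,255,255),56,(350,270,410,315))
m('pine',(12,40,140),(28,150,255),55,(185,160,290,250))
E
```

```text
mat (293, 192, 58, 97) c [556. -61.] size [238. 128.] ang 4.8
red (375, 185, 10, 57) c [ 606. -201.] size [ 19. 138.] ang 86.8
green (403, 185, 15, 61) c [ 601. -274.] size [ 28. 150.] ang 84.4
yel (431, 184, 18, 58) c [ 607. -346.] size [142.  22.] ang 6.8
handle (280, 191, 9, 33) c [614.  28.] size [78. 18.] ang 4.4
orange (373, 278, 12, 24) c [ 424. -197.] size [21. 55.] ang 81.5
pine (198, 160, 92, 13) c [731. 131.] size [226.  31.] ang 89.9
pine (203, 217, 11, 26) c [571. 214.] size [63. 24.] ang 1.8
pine (224, 215, 12, 27) c [575. 163.] size [65. 25.] ang 5.0
pine (245, 214, 12, 26) c [578. 110.] size [63. 25.] ang 3.6
```

View pics/crop1.png

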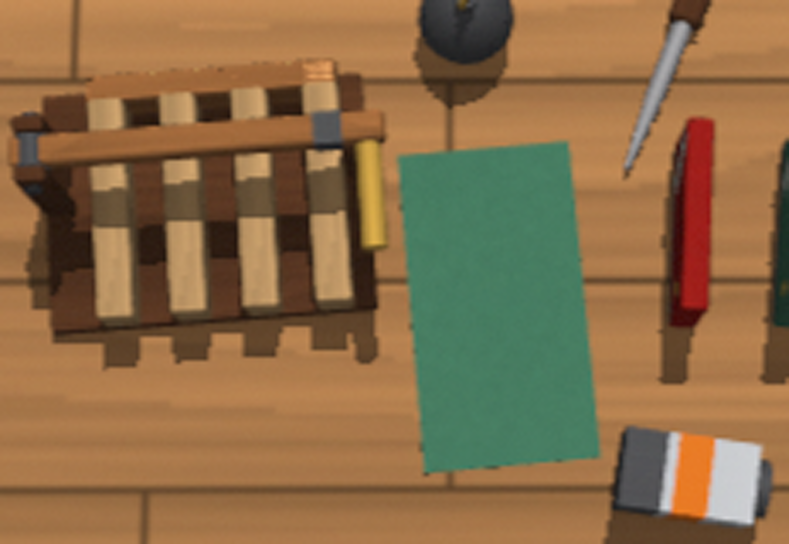

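Emit:
servo_tool:
  steps: [0,0.75,-0.75,0.125,0.097,0,0.75,-0.75,0.125,0.097,0,0.75,-0.75,0.125,0.097,0,0.75,-0.75,0.125,0.097,0,0.75,-0.75,0.125,0.097,0,0.75,-0.75,0.125,0.097,0,0.75,-0.75,0.125,0.097,0,0.75,-0.75,0.125,0.097,0,0.75,-0.75,0.125,0.097,0,0.75,-0.75,0.125,0.097]

```text
clock: 0.93
ee_pos: [412.4, 245.5, 253.8]
orientation: [0.126, -3.139, 0.0]
contact_force: [0.5, -0.2, 0.4]
grip_width: 93.9
grip_force: 0.0
```

Emit:
servo_tool:
  steps: [0,0.48,-0.53,-0.1,0,0,0.48,-0.53,-0.1,0,0,0.48,-0.53,-0.1,0,0,0.48,-0.53,-0.1,0,0,0.48,-0.53,-0.1,0,0,0.48,-0.53,-0.1,0,0,0.48,-0.53,-0.1,0,0,0.48,-0.53,-0.1,0,0,0.48,-0.53,-0.1,0,0,0.48,-0.53,-0.1,0]

```text
clock: 1.77
ee_pos: [603.1, 35.7, 213.3]
orientation: [0.125, -3.138, -0.0]
contact_force: [0.7, 0.2, 0.3]
grip_width: 94.2
grip_force: 0.0
```

```bash
python3 - <<'E'
from h import *
print(status.read_state()['ee_pos'])
P=camera_params('wrist'); grab('wrist','w1.png'); print(P)
print(proj(P,(614,28,110)))
E
```

```text
[603.05831422  35.67549952 213.26955035]
{'intrinsics': array([[332.64841194,   0.        , 321.55276416],
       [  0.        , 332.64841194, 235.76793745],
       [  0.        ,   0.        ,   1.        ]]), 'k1': -0.029581683621708484, 'world_to_cam': array([[-8.06126100e-02,  9.96745144e-01,  8.50995671e-04,
         1.34931549e+01],
       [-9.65619410e-01, -7.78835377e-02, -2.48018768e-01,
         6.11475136e+02],
       [-2.47145224e-01, -2.08151782e-02,  9.68754854e-01,
        -2.48257422e+02],
       [ 0.00000000e+00,  0.00000000e+00,  0.00000000e+00,
         1.00000000e+00]])}
[312.50184034 248.07412345]
```

View pics/w1.png

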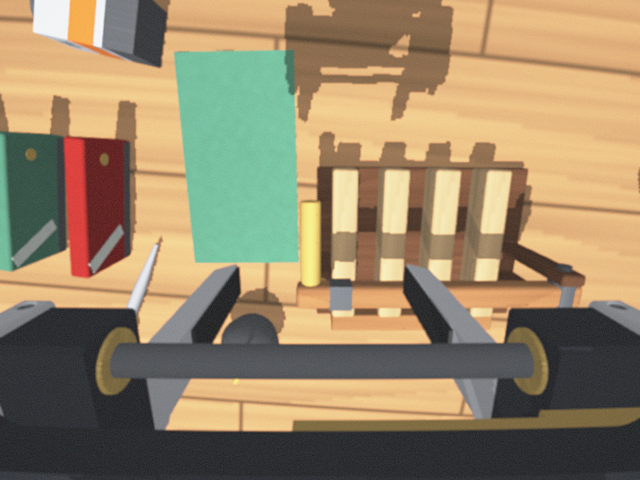

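Wrist view: the brass handle runs from (311,201) to (311,285), within 5 px of the predicted (312,248), and the four dividers are clear. I'm measuring the dividers and descending onto the handle.

```bash
python3 - <<'E'
from h import *
im=cv2.imread('pics/w1.png'); P=camera_params('wrist'); hsv=cv2.cvtColor(im,cv2.COLOR_BGR2HSV)
k=cv2.inRange(hsv,np.array((15,30,150)),np.array((30,140,255))); k[:165]=0;k[232:]=0;k[:,:330]=0;k[:,520:]=0
cs,_=cv2.findContours(k,cv2.RETR_EXTERNAL,cv2.CHAIN_APPROX_NONE)
for c in cs:
    if cv2.contourArea(c)<200: continue
    w=np.array([onz(P,*p[0],55)[:2] for p in c],np.float32); r=cv2.minAreaRect(w)
    print(cv2.boundingRect(c),np.round(r[0],1),np.round(r[1],1),round(r[2],2),'min x',w[:,0].min())
k=cv2.inRange(hsv,np.array((18,140,100)),np.array((32,255,255)));k[:180]=0;k[300:]=0;k[:,:290]=0;k[:,330:]=0
c=max(cv2.findContours(k,0,1)[0],key=cv2.contourArea);w=np.array([onz(P,*p[0],113)[:2] for p in c],np.float32);print('handle',cv2.minAreaRect(w))
E
```

```text
(477, 169, 35, 63) [564.9 210.6] [64.2 29.7] 4.03 min x 532.7781
(430, 169, 31, 63) [569.1 159.4] [64.  28.9] 4.3 min x 537.1212
(381, 169, 29, 63) [573.3 108.6] [63.7 27.5] 4.67 min x 541.0638
(332, 168, 27, 64) [577.1  57.5] [64.8 26.5] 5.11 min x 545.07196
handle ((649.1882934570312, 27.11441421508789), (0.0, 0.0), 0.0)
```

Emit:
servo_tool:
  steps: [0,0.025,-0.02,-0.1,0,0,0.025,-0.02,-0.2,0,0,0.025,-0.02,-0.25,0,0,0.025,-0.02,-0.25,0,0,0.025,-0.02,-0.25,0]

```text
clock: 2.23
ee_pos: [613.1, 28.4, 114.3]
orientation: [0.128, -3.139, -0.0]
contact_force: [-0.0, 0.3, 0.7]
grip_width: 93.9
grip_force: 0.0
```

Emit:
servo_tool:
  steps: [0,0,0,-0.055,0,0.5,0,0,-0.055,0,1,0,0,-0.055,0,1,0,0,-0.055,0,1,0,0,-0.055,0,1,0,0,-0.055,0,1,0,0,-0.055,0,1,0,0,-0.055,0,1,0,0,-0.055,0,1,0,0,-0.055,0]

```text
clock: 3.07
ee_pos: [613.4, 27.3, 91.6]
orientation: [0.125, -3.139, -0.0]
contact_force: [0.8, -0.5, 0.2]
grip_width: 37.5
grip_force: 0.0
```

```bash
python3 - <<'E'
import numpy as np
a=np.radians(4.56);yd=np.array([-np.sin(a),np.cos(a)])
for t in np.arange(0,2.06,0.1):
    d=232*(1-np.cos(t)); print(round(t,2),np.round(np.r_[d*yd,232*np.sin(t)]/400,3))
E
```

```text
0.0 [-0.  0.  0.]
0.1 [-0.     0.003  0.058]
0.2 [-0.001  0.012  0.115]
0.3 [-0.002  0.026  0.171]
0.4 [-0.004  0.046  0.226]
0.5 [-0.006  0.071  0.278]
0.6 [-0.008  0.101  0.327]
0.7 [-0.011  0.136  0.374]
0.8 [-0.014  0.175  0.416]
0.9 [-0.017  0.219  0.454]
1.0 [-0.021  0.266  0.488]
1.1 [-0.025  0.316  0.517]
1.2 [-0.029  0.369  0.541]
1.3 [-0.034  0.424  0.559]
1.4 [-0.038  0.48   0.572]
1.5 [-0.043  0.537  0.579]
1.6 [-0.047  0.595  0.58 ]
1.7 [-0.052  0.653  0.575]
1.8 [-0.057  0.71   0.565]
1.9 [-0.061  0.765  0.549]
2.0 [-0.065  0.819  0.527]
```

Emit:
servo_tool:
  steps: [1,0,0,0,0,1,0,0,0,0,1,0,0,0,0,1,0,0,0,0,1,0,0,0,0]

```text
clock: 3.48
ee_pos: [613.5, 26.5, 91.6]
orientation: [-0.125, 3.139, -0.002]
contact_force: [-0.3, -6.5, -0.5]
grip_width: 17.2
grip_force: 30.0
```

Emit:
servo_tool:
  steps: [1,0,0.003,0.058,0,1,-0.001,0.012,0.115,0,1,-0.002,0.026,0.171,0,1,-0.004,0.046,0.226,0,1,-0.006,0.071,0.278,0,1,-0.008,0.101,0.327,0,1,-0.011,0.136,0.374,0,1,-0.014,0.175,0.416,0,1,-0.017,0.219,0.454,0,1,-0.021,0.266,0.488,0]

```text
clock: 4.32
ee_pos: [605.9, 131.3, 290.9]
orientation: [-0.12, 3.134, -0.007]
contact_force: [2.3, -10.3, 10.1]
grip_width: 17.3
grip_force: 30.0
```

Emit:
servo_tool:
  steps: [1,-0.004,0.05,0.029,0,1,-0.008,0.103,0.053,0,1,-0.013,0.158,0.071,0,1,-0.017,0.214,0.084,0,1,-0.022,0.271,0.091,0,1,-0.026,0.329,0.092,0,1,-0.031,0.387,0.087,0,1,-0.036,0.444,0.077,0,1,-0.04,0.499,0.061,0,1,-0.043,0.535,0.047,0]

```text
clock: 5.15
ee_pos: [588.0, 349.5, 305.6]
orientation: [-0.126, 3.137, 0.0]
contact_force: [6.4, -1.2, -0.6]
grip_width: 17.4
grip_force: 30.0
```

Emit:
servo_tool:
  steps: [1,0,0,0,0,1,0,0,0,0,1,0,0,0,0,0.5,0,0,0,0,0.5,0,0,0,0,0.5,0,0,0,0,0.5,0,0,0,0,0.5,0,0,0,0,0.5,0,0,0.1,0,0.5,0,0,0.2,0]

```text
clock: 5.98
ee_pos: [587.1, 347.3, 384.4]
orientation: [0.125, -3.134, 0.004]
contact_force: [1.2, -0.1, 1.6]
grip_width: 46.7
grip_force: 0.0
```

Emit:
servo_tool:
  steps: [0.5,-0.02,-0.1,0,-0.04,0.5,-0.02,-0.9,-0.3,-0.04,0.5,-0.02,-0.9,-0.3,-0.04,0.5,-0.02,-0.9,-0.3,-0.04,0.5,-0.02,-0.9,-0.3,-0.04,0.5,-0.02,-0.9,-0.3,-0.04,0.5,-0.02,-0.9,-0.3,-0.04,0.5,-0.02,-0.9,-0.3,-0.04,0.5,-0.02,-0.9,-0.3,-0.04,0.5,-0.02,-0.9,-0.3,-0.04]

```text
clock: 6.82
ee_pos: [578.8, -17.0, 263.2]
orientation: [-0.078, -3.137, 0.001]
contact_force: [-0.0, -0.3, -0.3]
grip_width: 46.8
grip_force: 0.0
```

Emit:
servo_tool:
  steps: [0.5,-0.02,-0.47,-0.15,0,0.5,-0.02,-0.47,-0.15,0,0.5,-0.02,-0.47,-0.15,0,0.5,-0.02,-0.47,-0.15,0,0.5,-0.02,-0.47,-0.15,0,0.5,-0.02,-0.47,-0.15,0,0.5,-0.02,-0.47,-0.15,0,0.5,-0.02,-0.47,-0.15,0]

```text
clock: 7.48
ee_pos: [572.1, -199.6, 206.0]
orientation: [0.072, 3.14, 0.0]
contact_force: [0.3, 0.2, -0.0]
grip_width: 47.1
grip_force: 0.0
```

```bash
python3 - <<'E'
from h import *
print(status.read_state()['ee_pos'])
grab('wrist','w2.png'); grab('top','t2.png')
E
```

```text
[ 572.06322423 -199.56790112  206.0176473 ]
```

View pics/w2.png

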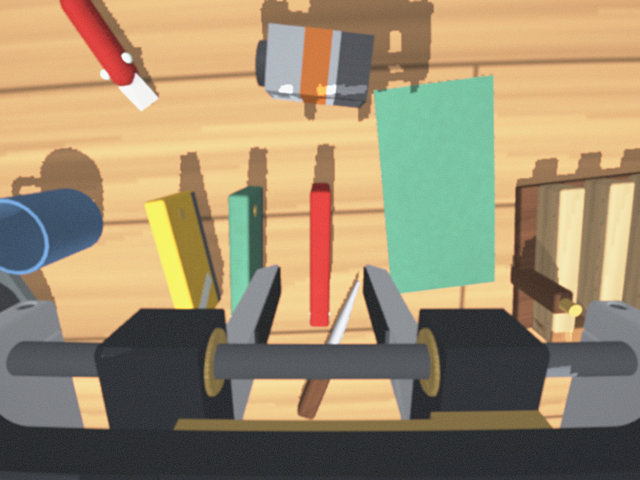

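The wrist view shows the red board top centred between the fingers at columns 310–330, with green at x≈245 and yellow at x≈180. I'll measure red on its z=80 plane.

```bash
cat >> h.py <<'E'
COL={'red':((0,150,60),(7,255,255)),'green':((60,60,30),(95,255,220)),'yel':((20,150,80),(32,255,255)),'orange':((5,190,150),(17,255,255))}
def blob(P,im,c,roi,z=80):
    """im RGB; returns rect in world at z, of biggest blob of colour c in roi x0,y0,x1,y1"""
    hsv=cv2.cvtColor(im,cv2.COLOR_RGB2HSV); k=cv2.inRange(hsv,np.array(COL[c][0]),np.array(COL[c][1])); b=np.zeros_like(k)
    x0,y0,x1,y1=roi; b[y0:y1,x0:x1]=k[y0:y1,x0:x1]
    q=max(cv2.findContours(b,cv2.RETR_EXTERNAL,cv2.CHAIN_APPROX_NONE)[0],key=cv2.contourArea)
    w=np.array([onz(P,*p[0],z)[:2] for p in q],np.float32); r=cv2.minAreaRect(w)
    return cv2.boundingRect(q),np.round(r[0],1),np.round(r[1],1),round(r[2],2)
E
python3 - <<'E'
from h import *
im=cv2.imread('pics/w2.png')[:,:,::-1].copy(); P=camera_params('wrist')
print(blob(P,im,'red',(300,175,345,335)))
print(blob(P,im,'yel',(130,175,232,310)))
print(proj(P,(606,-201,80)), status.read_state()['orientation'])
E
```

```text
((310, 183, 21, 144), array([ 600.2, -202.5]), array([ 19.1, 144.8]), 87.01)
((146, 191, 64, 118), array([ 589., -335.]), array([115.9,  44.2]), 5.96)
[321.75473888 264.26358703] [ 6.95328919e-02  3.13988117e+00 -3.91566515e-04]
```

Emit:
servo_tool:
  steps: [0.5,0,-0.003,-0.1,0,0.5,0,-0.003,-0.2,0,0.5,0,-0.003,-0.3,0,0.5,0,-0.003,-0.37,0,0.5,0,-0.003,-0.4025,0,1,0,-0.003,-0.4025,0,1,0,-0.003,-0.4025,0,1,0,-0.003,-0.4025,0,1,0,-0.003,-0.4025,0,1,0,-0.003,-0.4025,0]

```text
clock: 8.42
ee_pos: [572.7, -201.7, 46.5]
orientation: [0.072, 3.138, -0.002]
contact_force: [-1.9, 0.2, 6.3]
grip_width: 19.5
grip_force: 30.0
```

Emit:
servo_tool:
  steps: [1,0,0,0,0,1,0,0,0,0]

```text
clock: 8.58
ee_pos: [572.7, -201.7, 46.5]
orientation: [0.072, 3.138, -0.001]
contact_force: [-1.4, 1.5, 7.8]
grip_width: 19.9
grip_force: 30.0
```

Emit:
servo_tool:
  steps: [1,0,0,0.1,0,1,0,0,0.2,0,1,0,0.05,0.3,0,1,0.043,0.15,0.35,0.039,1,0.043,0.717,0.35,0.039,1,0.043,0.717,0.35,0.039,1,0.043,0.717,0.35,0.039,1,0.043,0.717,0.35,0.039,1,0.043,0.717,0.35,0.039,1,0.043,0.717,0.35,0.039]

```text
clock: 9.42
ee_pos: [588.5, 89.0, 185.4]
orientation: [-0.124, 3.138, 0.001]
contact_force: [0.8, -0.4, -3.4]
grip_width: 19.4
grip_force: 30.0
```

Emit:
servo_tool:
  steps: [1,0,0.04,0,0,1,0,0.04,0,0,1,0,0.04,0,0]

```text
clock: 9.67
ee_pos: [588.9, 101.8, 184.9]
orientation: [-0.123, 3.139, -0.0]
contact_force: [0.1, -0.8, -1.8]
grip_width: 19.8
grip_force: 30.0
```

```bash
python3 - <<'E'
from h import *
s=status.read_state();print(s['ee_pos'],s['orientation'],s['contact_force'])
grab('wrist','w3.png')
E
```

```text
[588.8508644  101.77147154 184.86919305] [-1.22783147e-01  3.13902670e+00 -2.54498927e-04] [ 0.12628091 -0.80743507 -1.82942609]
```

View pics/w3.png

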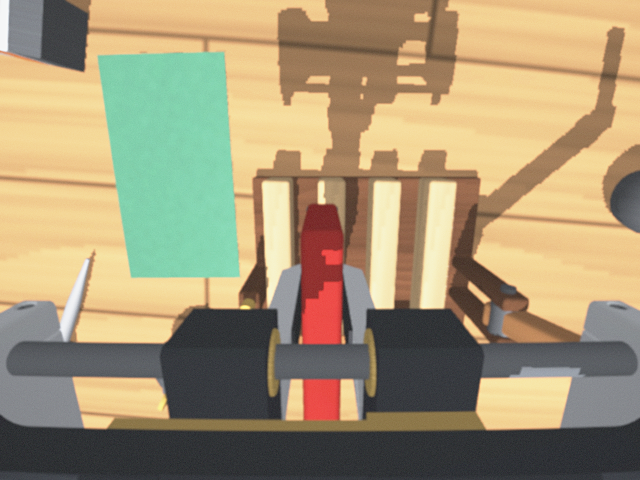

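The wrist view shows the red board held straight at column 322, and the dividers visible at columns ~278, ~385 and ~437. The board now sits above divider 2, about 17 mm too far in +y. I'll re-measure the dividers and correct.

```bash
python3 - <<'E'
from h import *
im=cv2.imread('pics/w3.png'); P=camera_params('wrist'); hsv=cv2.cvtColor(im,cv2.COLOR_BGR2HSV)
k=cv2.inRange(hsv,np.array((15,30,170)),np.array((30,140,255))); k[:178]=0;k[235:]=0;k[:,:255]=0;k[:,470:]=0
for c in cv2.findContours(k,0,1)[0]:
    if cv2.contourArea(c)<300: continue
    w=np.array([onz(P,*p[0],55)[:2] for p in c],np.float32); r=cv2.minAreaRect(w)
    print(cv2.boundingRect(c),np.round(r[0],1),np.round(r[1],1),round(r[2],2))
# row scan of edges at z=55
for row in (190,215):
    g=k[row]; e=np.flatnonzero(np.diff(g.astype(int))); print(row,[tuple(np.round(onz(P,x+.5,row,55)[:2],1)) for x in e])
E
```

```text
(424, 180, 33, 55) [559.  209.9] [51.4 27.1] 4.46
(371, 180, 31, 55) [563.  158.7] [51.2 26.8] 4.46
(317, 180, 27, 41) [560.2 106.2] [36.6 24.5] 1.58
(262, 180, 29, 55) [571.   56.1] [51.2 26.1] 4.45
190 [(np.float64(555.7), np.float64(41.9)), (np.float64(553.7), np.float64(67.8)), (np.float64(551.7), np.float64(93.7)), (np.float64(550.4), np.float64(109.4)), (np.float64(550.4), np.float64(110.3)), (np.float64(549.8), np.float64(117.7)), (np.float64(547.7), np.float64(144.5)), (np.float64(545.6), np.float64(170.4)), (np.float64(543.6), np.float64(195.5)), (np.float64(541.5), np.float64(221.6))]
215 [(np.float64(579.1), np.float64(43.7)), (np.float64(577.1), np.float64(70.0)), (np.float64(573.5), np.float64(116.1)), (np.float64(573.3), np.float64(118.9)), (np.float64(571.1), np.float64(146.2)), (np.float64(569.1), np.float64(172.6)), (np.float64(567.1), np.float64(197.2)), (np.float64(565.0), np.float64(223.9))]
```

```bash
python3 - <<'E'
from h import *
im=cv2.imread('pics/w3.png'); P=camera_params('wrist'); hsv=cv2.cvtColor(im,cv2.COLOR_BGR2HSV)
k=cv2.inRange(hsv,np.array((0,130,50)),np.array((7,255,255)))|cv2.inRange(hsv,np.array((174,130,50)),np.array((180,255,255)))
for row in (208,212,225,245,260,290,300,310): 
    e=np.flatnonzero(k[row]); print(row,e.min(),e.max())
for r,z in((208,143),(245,218)): 
    e=np.flatnonzero(k[r]); print([np.round(onz(P,x,r,z),1) for x in (e.min()-.5,e.max()+.5)])
E
```

```text
208 308 335
212 306 336
225 303 340
245 300 342
260 301 342
290 301 342
300 301 342
310 302 342
[array([554. ,  88.1, 143. ]), array([552.5, 106.8, 143. ])]
[array([558.3,  87.8, 218. ]), array([556.8, 107.3, 218. ])]
```

Emit:
servo_tool:
  steps: [1,0,-0.045,0,0,1,0,-0.045,0,0,1,0,-0.045,-0.05,0,1,0,-0.045,-0.1,0,1,0,-0.045,-0.15,0,1,0,-0.045,-0.15,0,1,0,-0.045,-0.15,0]

```text
clock: 10.3
ee_pos: [588.8, 82.6, 124.5]
orientation: [0.119, -3.138, 0.0]
contact_force: [0.3, 0.1, -2.3]
grip_width: 19.6
grip_force: 30.0
```

Emit:
servo_tool:
  steps: [1,0,0.003,-0.03,0,1,0,0.003,-0.06,0,1,0,0.003,-0.08,0,1,0,0.003,-0.1,0,1,0,0.003,-0.12,0,1,0,0.003,-0.14,0,1,0,0.003,-0.154,0,1,0,0.003,-0.154,0]

```text
clock: 10.97
ee_pos: [588.8, 84.5, 62.0]
orientation: [0.121, -3.138, 0.0]
contact_force: [-0.7, -0.9, -2.9]
grip_width: 19.7
grip_force: 30.0
```

Emit:
servo_tool:
  steps: [1,0.01,0.001,0,0,1,0.02,0.002,0,0,1,0.03,0.002,0,0,1,0.04,0.003,0,0,1,0.045,0.004,0,0,1,0.045,0.004,0,0]

```text
clock: 11.47
ee_pos: [605.1, 85.9, 62.8]
orientation: [0.12, -3.133, 0.001]
contact_force: [-19.8, -3.2, 7.7]
grip_width: 20.0
grip_force: 30.0
```

Emit:
servo_tool:
  steps: [1,0,0,-0.003,0,0.55,0,0,-0.003,0,0.55,0,0,-0.003,0,0.55,0,0,-0.003,0,0.55,0,0,-0.003,0,0.55,0,0,0.1,0,0.55,0,0,0.2,0,0.55,0,0,0.3,0,0.55,0,0,0.4,0]

```text
clock: 12.22
ee_pos: [606.9, 86.2, 225.2]
orientation: [-0.121, 3.139, 0.0]
contact_force: [0.5, 0.1, 0.9]
grip_width: 42.1
grip_force: 0.0
```

Emit:
servo_tool:
  steps: [0.5,-0.09,-0.9,-0.05,-0.047,0.5,-0.09,-0.9,-0.05,-0.047,0.5,-0.09,-0.9,-0.05,-0.047,0.5,-0.09,-0.9,-0.05,-0.047,0.5,-0.09,-0.9,-0.05,-0.047,0.5,-0.09,-0.9,-0.05,-0.047,0.5,-0.09,-0.9,-0.05,-0.047,0.5,-0.09,-0.9,-0.05,-0.047,0.5,-0.09,-0.9,-0.05,-0.047,0.5,-0.09,-0.9,-0.05,-0.047]

```text
clock: 13.05
ee_pos: [569.7, -279.0, 202.3]
orientation: [-0.119, -3.139, 0.001]
contact_force: [0.8, 0.5, -1.4]
grip_width: 46.7
grip_force: 0.0
```

```bash
python3 - <<'E'
from h import *
s=status.read_state();print(s['ee_pos'],s['orientation']);P=camera_params('wrist')
im=grab('wrist','w4.png'); grab('top','t4.png')
print(blob(P,im,'green',(270,150,370,335)))
E
```

```text
[ 569.68535889 -278.99338352  202.30243444] [-1.18839239e-01 -3.13881935e+00  9.38801401e-04]
((312, 187, 22, 143), array([ 599.6, -281.6]), array([ 18.4, 142.8]), 84.77)
```

View pics/w4.png

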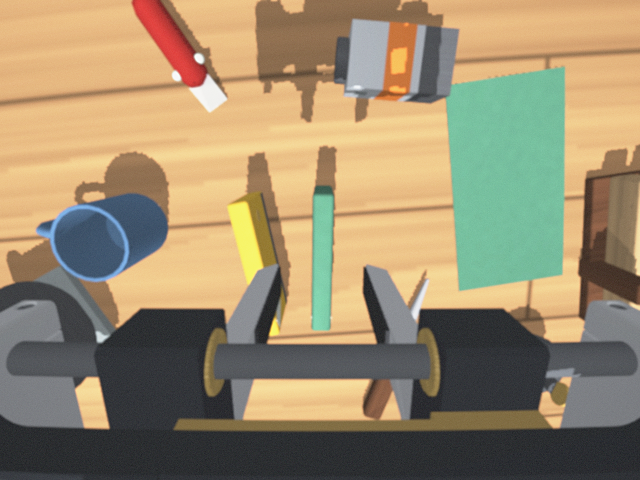

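Green's top face is at columns 312–333, centred between the fingers. Yellow is on the left with enough room for the finger, so I'm descending.

Emit:
servo_tool:
  steps: [0.5,0.003,0.001,-0.1,-0.005,0.5,0.003,0.001,-0.2,-0.005,0.5,0.003,0.001,-0.3,-0.005,0.5,0.003,0.001,-0.36,-0.005,0.5,0.003,0.001,-0.39,-0.005,1,0.003,0.001,-0.39,-0.005,1,0.003,0.001,-0.39,-0.005,1,0.003,0.001,-0.39,-0.005,1,0.003,0.001,-0.39,-0.005,1,0.003,0.001,-0.39,-0.005]

```text
clock: 13.98
ee_pos: [573.0, -273.9, 48.9]
orientation: [0.136, 3.136, -0.002]
contact_force: [-0.7, 0.2, 6.8]
grip_width: 20.0
grip_force: 29.9
```

Emit:
servo_tool:
  steps: [1,0,0,0,0,1,0,0,0,0]

```text
clock: 14.15
ee_pos: [573.0, -273.9, 48.9]
orientation: [0.136, 3.136, -0.002]
contact_force: [-1.5, 0.4, 6.7]
grip_width: 19.8
grip_force: 29.9
```

Emit:
servo_tool:
  steps: [1,0,0,0.1,0,1,0,0,0.2,0,1,0,0.05,0.3,0,1,0.02,0.15,0.35,0.052,1,0.02,0.9,0.35,0.052,1,0.02,0.9,0.35,0.052,1,0.02,0.9,0.35,0.052,1,0.02,0.9,0.35,0.052,1,0.02,0.9,0.35,0.052,1,0.02,0.9,0.35,0.052]

```text
clock: 14.98
ee_pos: [579.5, 33.2, 187.0]
orientation: [-0.12, 3.139, 0.0]
contact_force: [1.0, 0.7, -2.7]
grip_width: 20.1
grip_force: 30.0
```

Emit:
servo_tool:
  steps: [1,0,0.3,0,0,1,0,0.3,0,0,1,0,0.3,0,0,1,0,0.3,0,0,1,0,0.3,0,0]

```text
clock: 15.4
ee_pos: [579.6, 152.9, 186.6]
orientation: [0.125, -3.139, -0.0]
contact_force: [0.0, -0.6, -3.3]
grip_width: 19.7
grip_force: 30.0
```

Emit:
servo_tool:
  steps: [1,0,-0.046,0,0,1,0,-0.046,0,0,1,0,-0.046,-0.05,0,1,0,-0.046,-0.1,0,1,0,-0.046,-0.15,0,1,0,-0.046,-0.15,0,1,0,-0.046,-0.15,0]

```text
clock: 15.98
ee_pos: [579.8, 132.0, 126.4]
orientation: [0.119, -3.138, 0.0]
contact_force: [0.2, 0.4, -1.5]
grip_width: 19.8
grip_force: 30.0
```

Emit:
servo_tool:
  steps: [1,0,0.007,-0.01,0,1,0,0.007,-0.05,0,1,0,0.007,-0.08,0,1,0,0.007,-0.1,0,1,0,0.007,-0.12,0,1,0,0.007,-0.14,0,1,0,0.007,-0.153,0,1,0,0.007,-0.153,0]

```text
clock: 16.65
ee_pos: [579.9, 135.6, 64.6]
orientation: [0.121, -3.139, 0.0]
contact_force: [0.5, -0.3, -3.3]
grip_width: 19.7
grip_force: 30.0
```

Clean insertion; pushing home.

Emit:
servo_tool:
  steps: [1,0.01,0.001,0,0,1,0.02,0.002,0,0,1,0.03,0.002,0,0,1,0.04,0.003,0,0,1,0.05,0.004,0,0,1,0.055,0.004,0,0,1,0.055,0.004,0,0]

```text
clock: 17.23
ee_pos: [600.2, 137.1, 65.0]
orientation: [0.121, -3.133, 0.001]
contact_force: [-18.4, -1.4, 6.4]
grip_width: 19.7
grip_force: 30.0
```

Emit:
servo_tool:
  steps: [1,0,0,-0.003,0,0.55,0,0,-0.003,0,0.55,0,0,-0.003,0,0.55,0,0,-0.003,0,0.55,0,0,-0.003,0,0.55,0,0,0.1,0,0.55,0,0,0.2,0,0.55,0,0,0.3,0,0.55,0,-0.1,0.34,0,0.5,-0.01,-0.2,0.34,0]

```text
clock: 18.07
ee_pos: [599.7, 57.8, 206.2]
orientation: [-0.126, 3.131, 0.0]
contact_force: [1.1, -0.8, 0.4]
grip_width: 45.5
grip_force: 0.0
```

Emit:
servo_tool:
  steps: [0.5,-0.05,-1,0,0.01,0.5,-0.05,-1,0,0.01,0.5,-0.05,-1,0,0.01,0.5,-0.05,-1,0,0.01,0.5,-0.05,-1,0,0.01,0.5,-0.05,-1,0,0.01,0.5,-0.05,-1,0,0.01,0.5,-0.05,-1,0,0.01,0.5,-0.05,-1,0,0.01,0.5,-0.05,-1,0,0.01]

```text
clock: 18.9
ee_pos: [577.1, -346.8, 201.2]
orientation: [-0.166, 3.137, -0.001]
contact_force: [1.0, 0.9, -0.6]
grip_width: 47.0
grip_force: 0.0
```

Emit:
servo_tool:
  steps: [0.5,0,-0.02,0,0,0.5,0,-0.02,0,0,0.5,0,-0.02,0,0,0.5,0,-0.02,0,0]

```text
clock: 19.23
ee_pos: [578.5, -349.3, 201.5]
orientation: [-0.172, 3.137, 0.0]
contact_force: [-0.5, 0.4, 0.3]
grip_width: 46.9
grip_force: 0.0
```

```bash
python3 - <<'E'
from h import *
s=status.read_state();print(s['ee_pos'],s['orientation'],np.abs(s['qvel']).max());P=camera_params('wrist')
im=grab('wrist','w5.png'); grab('top','t5.png')
print(blob(P,im,'yel',(240,150,400,335)))
E
```

```text
[ 578.52118054 -349.2642138   201.4660316 ] [-1.72156861e-01  3.13663390e+00  1.02729182e-04] 0.006408876112605574
((309, 179, 22, 145), array([ 601.4, -348.8]), array([142.7,  19.2]), 6.7)
```

View pics/t5.png

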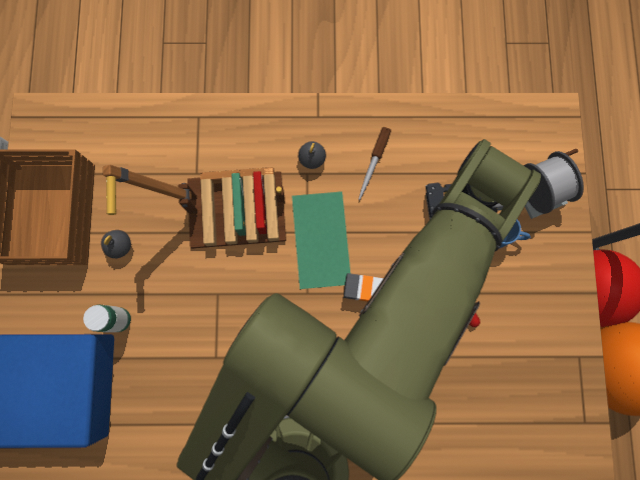

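The top view shows green and red in their slots, the bar leaning open with its handle at (111,195), and the tin nudged to about (363,287). I'm grasping yellow now.

Emit:
servo_tool:
  steps: [0.5,-0.026,-0.007,-0.05,0.002,0.5,-0.026,-0.007,-0.15,0.002,0.5,-0.026,-0.007,-0.25,0.002,0.5,-0.026,-0.007,-0.34,0.002,0.5,-0.026,-0.007,-0.384,0.002,1,-0.026,-0.007,-0.384,0.002,1,-0.026,-0.007,-0.384,0.002,1,-0.026,-0.007,-0.384,0.002,1,-0.026,-0.007,-0.384,0.002,1,-0.026,-0.007,-0.384,0.002]

```text
clock: 20.17
ee_pos: [568.5, -353.9, 49.8]
orientation: [-0.18, 3.134, -0.003]
contact_force: [-0.2, 1.0, 5.2]
grip_width: 19.4
grip_force: 30.0
```

Emit:
servo_tool:
  steps: [1,0,0,0,0,1,0,0,0,0]

```text
clock: 20.33
ee_pos: [568.5, -354.0, 49.8]
orientation: [-0.18, 3.134, -0.003]
contact_force: [-0.4, 1.2, 9.0]
grip_width: 19.4
grip_force: 30.0
```

Emit:
servo_tool:
  steps: [1,0,0,0.1,0,1,0,0,0.2,0,1,0,0.05,0.3,0,1,0,0.15,0.35,-0.012,1,0,1,0.35,-0.012,1,0,1,0.35,-0.012,1,0,1,0.35,-0.012,1,0,1,0.35,-0.012,1,0,1,0.35,-0.012,1,0,1,0.35,-0.012]

```text
clock: 21.17
ee_pos: [567.2, -46.6, 187.7]
orientation: [-0.12, 3.138, -0.0]
contact_force: [0.3, 0.1, -2.4]
grip_width: 19.9
grip_force: 30.0
```

Emit:
servo_tool:
  steps: [1,0,0,0,0,1,0,0,0,0]

```text
clock: 21.33
ee_pos: [567.6, -46.6, 187.7]
orientation: [-0.126, 3.138, -0.0]
contact_force: [0.4, -0.6, -2.0]
grip_width: 20.0
grip_force: 30.0
```

Emit:
servo_tool:
  steps: [1,0,0.58,0,0,1,0,0.58,0,0,1,0,0.58,0,0,1,0,0.58,0,0,1,0,0.58,0,0,1,0,0.58,0,0,1,0,0.58,0,0,1,0,0.58,-0.05,0,1,0,0.58,-0.1,0,1,0,0.58,-0.14,0]

```text
clock: 22.17
ee_pos: [567.8, 182.0, 129.8]
orientation: [0.119, -3.139, 0.001]
contact_force: [0.1, 1.2, -1.7]
grip_width: 19.7
grip_force: 30.0
```

Emit:
servo_tool:
  steps: [1,0,0,0,0,1,0,0,0,0]

```text
clock: 22.33
ee_pos: [567.8, 182.3, 130.9]
orientation: [0.118, -3.138, 0.001]
contact_force: [0.9, 0.6, -1.8]
grip_width: 19.8
grip_force: 30.0
```

Emit:
servo_tool:
  steps: [1,0,0.0105,0,0,1,0,0.0105,-0.05,0,1,0,0.0105,-0.08,0,1,0,0.0105,-0.1,0,1,0,0.0105,-0.12,0,1,0,0.0105,-0.14,0,1,0,0.0105,-0.16,0,1,0,0.0105,-0.162,0]

```text
clock: 23.0
ee_pos: [567.5, 187.7, 65.1]
orientation: [0.121, -3.139, 0.0]
contact_force: [0.1, 0.6, -1.3]
grip_width: 19.6
grip_force: 30.0
```

Emit:
servo_tool:
  steps: [1,0.01,0.001,0,0,1,0.02,0.002,0,0,1,0.03,0.002,0,0,1,0.04,0.003,0,0,1,0.045,0.004,0,0,1,0.045,0.004,0,0]

```text
clock: 23.5
ee_pos: [586.1, 189.4, 66.1]
orientation: [-0.12, 3.139, 0.0]
contact_force: [-0.2, 0.1, -2.3]
grip_width: 20.0
grip_force: 30.0
```

Emit:
servo_tool:
  steps: [1,0.01,0.001,0,0,1,0.016,0.001,0,0,1,0.016,0.001,0,0]

```text
clock: 23.75
ee_pos: [589.9, 189.8, 65.8]
orientation: [0.121, -3.133, 0.001]
contact_force: [-18.6, -0.7, 6.4]
grip_width: 19.6
grip_force: 30.0
```

Emit:
servo_tool:
  steps: [1,0,0,-0.004,0,0.55,0,0,-0.004,0,0.55,0,0,-0.004,0,0.55,0,0,-0.004,0,0.55,0,0,-0.004,0,0.55,0,0,0.1,0,0.55,0,0,0.2,0,0.55,0,0,0.3,0,0.55,0,0,0.4,0,0.55,0,0,0.5,0]

```text
clock: 24.58
ee_pos: [591.7, 189.6, 268.4]
orientation: [-0.121, 3.139, 0.0]
contact_force: [0.6, -0.3, -0.2]
grip_width: 42.5
grip_force: 0.0
```

Emit:
servo_tool:
  steps: [0.5,0,0,0.32,0,0.5,0,0,0.32,0,0.5,0,0,0.32,0,0.5,0,0.4,0.32,0,0.5,0,0.4,0.32,0,0.5,0,0.4,0.32,0,0.5,0,0.4,0.32,0,0.5,0,0.4,0.32,0,0.5,0,0.4,0.32,0]

```text
clock: 25.33
ee_pos: [591.8, 351.4, 392.9]
orientation: [0.124, -3.138, 0.001]
contact_force: [-0.1, -0.1, 0.0]
grip_width: 47.2
grip_force: 0.0
```

```bash
python3 - <<'E'
from h import *
s=status.read_state();print(s['ee_pos'],s['orientation'])
im=grab('top','t6.png');P=camera_params('top')
for c in('red','green','yel'):
    try: print(c,blob(P,im,c,(225,150,272,250),95))
    except Exception as e: print(c,e)
print(blob(P,im,'orange',(340,260,410,320),56))
cv2.imwrite('pics/t6c.png',cv2.resize(im[150:320,80:410,::-1],None,fx=2.4,fy=2.4,interpolation=cv2.INTER_CUBIC))
E
```

```text
[591.79909483 351.40279951 392.87283209] [ 1.24364383e-01 -3.13802244e+00  9.77737989e-04]
red ((253, 171, 14, 63), array([629.5,  86.7]), array([152.8,  24.4]), 4.35)
green ((232, 173, 14, 63), array([625.2, 137.2]), array([152.3,  24.5]), 4.35)
yel max() iterable argument is empty
((361, 275, 12, 25), array([ 428.7, -168. ]), array([20.6, 57.1]), 81.3)
```

View pics/t6c.png

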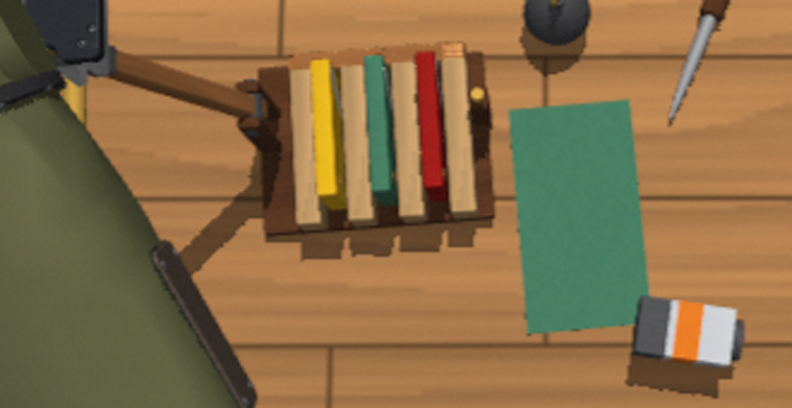

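All three boards are in slots of their own against the stop, and the tin's band is at (428.7,-168). I'm going down to regrip the open handle.

Emit:
servo_tool:
  steps: [0.5,-0.01,0.008,-0.05,0,0.5,-0.01,0.008,-0.12,0,0.5,-0.01,0.008,-0.18,0,0.5,-0.01,0.008,-0.227,0,0.5,-0.01,0.008,-0.227,0,1,-0.01,0.008,-0.227,0,1,-0.01,0.008,-0.227,0,1,-0.01,0.008,-0.227,0,1,-0.01,0.008,-0.227,0,1,-0.01,0.008,-0.227,0]

```text
clock: 26.22
ee_pos: [588.2, 353.0, 304.2]
orientation: [-0.121, 3.138, 0.001]
contact_force: [-0.0, 3.0, 3.6]
grip_width: 17.6
grip_force: 30.3
```

Emit:
servo_tool:
  steps: [1,0,0,0,0,1,0,0,0,0]

```text
clock: 26.38
ee_pos: [588.2, 353.3, 304.1]
orientation: [-0.121, 3.138, 0.002]
contact_force: [1.3, 3.0, 4.9]
grip_width: 16.9
grip_force: 30.0
```

Emit:
servo_tool:
  steps: [1,0.004,-0.054,0.022,0,1,0.008,-0.109,0.038,0,1,0.013,-0.166,0.048,0,1,0.018,-0.224,0.053,0,1,0.022,-0.282,0.052,0,1,0.027,-0.339,0.045,0,1,0.031,-0.395,0.032,0,1,0.036,-0.45,0.014,0,1,0.04,-0.503,-0.01,0,1,0.044,-0.553,-0.039,0]

```text
clock: 27.22
ee_pos: [605.3, 130.8, 287.9]
orientation: [0.121, -3.139, -0.001]
contact_force: [0.1, 2.3, 0.4]
grip_width: 17.3
grip_force: 30.0
```

Emit:
servo_tool:
  steps: [1,0.004,-0.047,-0.034,0,1,0.007,-0.091,-0.072,0,1,0.01,-0.13,-0.114,0,1,0.013,-0.165,-0.161,0,1,0.015,-0.195,-0.21,0,1,0.017,-0.22,-0.262,0,1,0.019,-0.24,-0.317,0,1,0.02,-0.254,-0.373,0,1,0.021,-0.263,-0.43,0,1,0.021,-0.266,-0.48,0]

```text
clock: 28.05
ee_pos: [613.6, 26.3, 94.5]
orientation: [0.12, -3.139, -0.004]
contact_force: [-4.7, 15.9, 49.8]
grip_width: 17.3
grip_force: 30.0
```

Emit:
servo_tool:
  steps: [1,0,0,0,0,1,0,0,0,0]

```text
clock: 28.22
ee_pos: [613.5, 26.4, 94.4]
orientation: [0.121, -3.137, -0.002]
contact_force: [-0.9, 8.2, -2.0]
grip_width: 17.2
grip_force: 30.0
```

Emit:
servo_tool:
  steps: [0.6,0,0,0,0,0.6,0,0,0,0,0.6,0,0,0,0,0.6,0,0,0,0,0.6,0,0,0.1,0,0.5,0,0,0.2,0,0.5,0,0,0.3,0,0.3,-0.3,-0.4,0.3,0,0.3,-0.4,-0.4,0.3,0,0.3,-0.45,-0.48,0.3,0]

```text
clock: 29.05
ee_pos: [528.6, -67.3, 216.0]
orientation: [-0.122, 3.138, -0.001]
contact_force: [0.8, -1.5, -0.2]
grip_width: 63.2
grip_force: 0.0
```

Emit:
servo_tool:
  steps: [0,-0.32,-0.37,0,0.4,0,-0.32,-0.37,0,0.4,0,-0.32,-0.37,0,0.4,0,-0.32,-0.37,0,0.4,0,-0.32,-0.37,0,0.4,0,-0.32,-0.37,0,0.4,0,-0.32,-0.37,0,0.4,0,-0.32,-0.37,0,0.4,0,-0.32,-0.37,0,0.4,0,-0.32,-0.37,0,0.4]

```text
clock: 29.88
ee_pos: [425.4, -107.6, 189.3]
orientation: [1.273, -2.732, 0.294]
contact_force: [0.1, -0.7, 0.3]
grip_width: 93.9
grip_force: 0.0
```

```bash
python3 - <<'E'
from h import *
s=status.read_state();print(s['ee_pos'],s['orientation'],s['joint_positions'],np.abs(s['qvel']).max());Pt=camera_params('top');P=camera_params('wrist')
im=grab('wrist','w7.png'); t=grab('top','t7.png')
print(proj(P,(428.7,-168,56)),proj(Pt,(428.7,-168,56)))
cv2.imwrite('pics/c7.png',np.hstack([cv2.resize(im,(400,300)),cv2.resize(t,(400,300))])[:,:,::-1])
E
```

```text
[ 425.40637859 -107.61951621  189.33108343] [ 1.27330162 -2.732237    0.29351185] [-0.1945745   0.06011314  1.85968203 -0.23914961  1.20811337 -2.55391048] 0.46698186877446873
[296.91351473 208.03128756] [366.36290447 287.39125884]
```

View pics/c7.png

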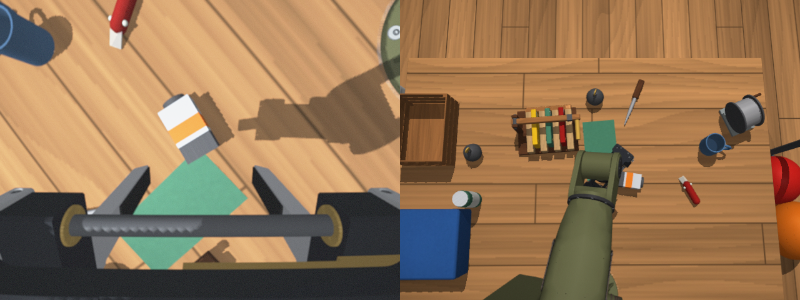

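The wrist joint reached its range limit in that turn, so the tool tilted slightly. I'm turning back the other way straight away.

Emit:
servo_tool:
  steps: [0,0,0,0.05,-0.04,0,0,0,0.05,-0.08,0,0,0,0.05,-0.12,0,0,0,0.05,-0.16,0,0,0,0.05,-0.2,0,0,0,0.05,-0.24,0,0,0,0.05,-0.28,0,0,0,0.05,-0.32,0,0,0,0.05,-0.36,0,0,0,0.05,-0.4]

```text
clock: 30.82
ee_pos: [425.6, -108.7, 209.7]
orientation: [-0.566, -2.879, 0.131]
contact_force: [-0.1, -0.1, -0.0]
grip_width: 93.9
grip_force: 0.0
```

```bash
python3 - <<'E'
from h import *
from scipy.spatial.transform import Rotation as R
s=status.read_state();print(s['clock'],s['ee_pos'],s['joint_positions'].round(3)); M=R.from_rotvec(s['orientation']).as_matrix();print(M[:,1],M[:,2],np.degrees(np.arctan2(M[1,1],M[0,1])))
E
```

```text
30.8167 [ 425.59455916 -108.73352793  209.69745071] [-0.27   0.176  1.681 -0.104  1.483 -1.433]
[ 0.3650207   0.92253058 -0.1252885 ] [-0.21561204 -0.04714863 -0.97534017] 68.41261812730123
```

Emit:
servo_tool:
  steps: [0,0,0,0,0,0,0,0,0,0]

```text
clock: 30.98
ee_pos: [425.5, -108.8, 209.5]
orientation: [-0.552, -2.883, 0.132]
contact_force: [0.3, -0.4, -0.6]
grip_width: 93.9
grip_force: 0.0
```

```bash
python3 - <<'E'
from h import *
from scipy.spatial.transform import Rotation as R
for o in ([1.27330162,-2.732237,0.29351185],status.read_state()['orientation']):
    M=R.from_rotvec(o).as_matrix();print(M[:,1].round(3),M[:,2].round(3),np.degrees(np.arctan2(M[1,1],M[0,1])))
print(status.read_state()['joint_positions'].round(4))
E
ls -a .
```

```text
[-0.767  0.629 -0.127] [-0.02  -0.222 -0.975] 140.65276643285753
[ 0.356  0.926 -0.125] [-0.215 -0.049 -0.975] 68.98816381643715
[-0.2691  0.1751  1.6817 -0.1053  1.482  -1.4419]
.
..
h.py
pics
```

The command has kept a tilt of about 12.8°. The turn row only acts about world z, so it can't be removed directly. The tin stands by itself once released, so this is workable if I allow for the slant. I'm turning to grip across the tin and checking from above.

Emit:
servo_tool:
  steps: [0,0,-0.1,0,-0.432,0,0,-0.2175,0,-0.432,0,0,-0.2175,0,-0.432,0,0,-0.2175,0,-0.432,0,0,-0.2175,0,-0.432,0,0,-0.2175,0,-0.432,0,0,-0.2175,0,-0.432,0,0,-0.2175,0,-0.432,0,0,-0.2175,0,-0.432,0,0,-0.2175,0,-0.432]

```text
clock: 31.82
ee_pos: [425.4, -195.2, 209.4]
orientation: [-2.13, -2.003, -0.07]
contact_force: [0.7, 0.2, -0.9]
grip_width: 94.3
grip_force: 0.0
```

Emit:
servo_tool:
  steps: [0,0,0,0,-0.035,0,0,0,0,-0.035,0,0,0,0,-0.035]

```text
clock: 32.07
ee_pos: [425.2, -195.3, 209.5]
orientation: [-2.231, -1.893, -0.086]
contact_force: [-0.4, 0.6, 0.3]
grip_width: 93.6
grip_force: 0.0
```

```bash
cat > look.py <<'E'
import sys
from h import *
from scipy.spatial.transform import Rotation as R
s=status.read_state(); M=R.from_rotvec(s['orientation']).as_matrix()
print(s['ee_pos'].round(1),s['joint_positions'].round(2),'y',M[:,1].round(3),'z',M[:,2].round(3),round(np.degrees(np.arctan2(M[1,1],M[0,1])),1),'grasp pt',(s['ee_pos']-19*M[:,2]).round(1))
E
python3 - <<'E'
import look
from h import *
P=camera_params('wrist');im=grab('wrist','w8.png'); t=grab('top','t8.png')
for roi in ((0,0,640,330),):
    print(blob(P,im,'orange',roi,56))
print(blob(camera_params('top'),t,'orange',(330,260,420,330),56))
cv2.imwrite('pics/c8.png',np.hstack([cv2.resize(im,(400,300)),cv2.resize(t[180:340,240:453],(400,300))])[:,:,::-1])
E
```

```text
[ 425.2 -195.3  209.5] [-0.58  0.22  1.62  0.12  1.48 -0.43] y [ 0.981 -0.151 -0.125] z [-0.093  0.2   -0.975] -8.7 grasp pt [ 427.  -199.   228.1]Traceback (most recent call last):
  File "<stdin>", line 5, in <module>
  File "h.py", line 21, in blob
    q=max(cv2.findContours(b,cv2.RETR_EXTERNAL,cv2.CHAIN_APPROX_NONE)[0],key=cv2.contourArea)
ValueError: max() iterable argument is empty
```

```bash
python3 - <<'E'
from h import *
P=camera_params('wrist'); im=cv2.imread('pics/w8.png'); t=cv2.imread('pics/t8.png')
for n,(a,b,c) in dict(band=(428.7,-168,56),foot=(436.4,-117.6,56),lid=(422,-211,56)).items(): print(n,proj(P,(a,b,c)),proj(camera_params('top'),(a,b,c)))
cv2.imwrite('pics/c8.png',np.hstack([cv2.resize(im,(400,300)),cv2.resize(t[180:340,240:453],(400,300))]))
E
```

```text
band [340.41202456 223.03356755] [366.36290447 287.39125884]
foot [340.57657213 172.86161279] [345.21321809 284.22236269]
lid [340.12977931 265.12009659] [384.43818344 290.15473388]
```

View pics/c8.png

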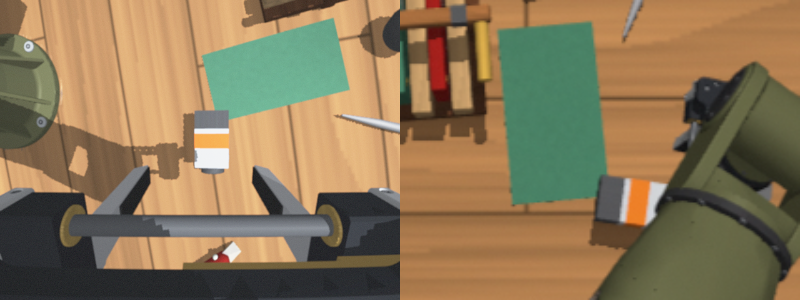

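The wrist view shows the tin band at about (338,226), matching the prediction of (340,223). The lid points at the gripper and the tin is aligned with the tool. Descending around its lid end.

Emit:
servo_tool:
  steps: [0,-0.0075,-0.0015,-0.1,0,0,-0.0075,-0.0015,-0.2,0,0,-0.0075,-0.0015,-0.3,0,0,-0.0075,-0.0015,-0.38,0,0,-0.0075,-0.0015,-0.45,0,0,-0.0075,-0.0015,-0.49,0,0,-0.0075,-0.0015,-0.49,0]

```text
clock: 32.75
ee_pos: [421.0, -194.5, 10.3]
orientation: [-2.229, -1.887, -0.083]
contact_force: [-0.7, 0.2, -0.3]
grip_width: 94.1
grip_force: 0.0
```

Emit:
servo_tool:
  steps: [1,0,0,0,0,1,0,0,0,0,1,0,0,0,0,1,0,0,0,0,1,0,0,0,0,1,0,0,0,0,1,0,0,0,0,1,0,0,0,0]

```text
clock: 33.42
ee_pos: [422.7, -195.9, 14.1]
orientation: [-2.237, -1.887, -0.087]
contact_force: [-1.7, 0.5, 6.6]
grip_width: 59.9
grip_force: 29.2
```

Emit:
servo_tool:
  steps: [1,0.002,0.013,0.026,0,1,0.004,0.027,0.051,0,1,0.007,0.046,0.073,0,1,0.01,0.065,0.093,0,1,0.0135,0.089,0.11,0,1,0.017,0.113,0.124,0,1,0.017,0.113,0.124,0]

```text
clock: 34.0
ee_pos: [429.8, -148.8, 64.1]
orientation: [-2.235, -1.888, -0.087]
contact_force: [-0.6, -0.2, -2.2]
grip_width: 56.5
grip_force: 29.8
```

```bash
python3 - <<'E'
import look
from h import *
im=grab('wrist','w9.png'); t=grab('scene','s9.png')
cv2.imwrite('pics/c9.png',np.hstack([cv2.resize(im,(400,300)),cv2.resize(t[130:250,240:400],(400,300))])[:,:,::-1])
E
```

```text
[ 429.8 -148.8   64.1] [-0.49  0.37  1.81  0.15  1.15 -0.4 ] y [ 0.98  -0.155 -0.124] z [-0.092  0.2   -0.975] -9.0 grasp pt [ 431.5 -152.6   82.6]
```

View pics/c9.png

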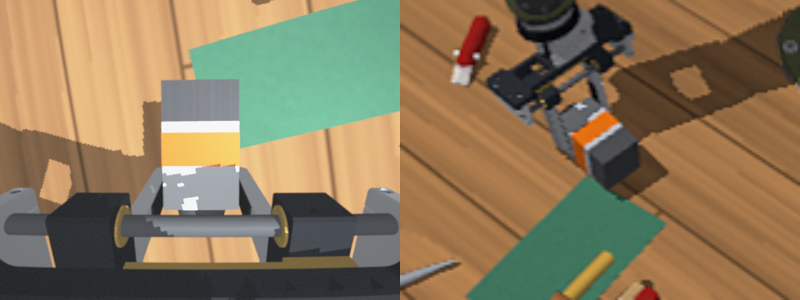

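The wrist image shows the tin still level in the grip. The full 2 N weight is on the tool, so it was lifted rigidly and did not pivot. I'll carry it over the mat and ease the closure towards the tin's width to let the heavy foot swing down.

Emit:
servo_tool:
  steps: [1,0,0,0.02,0,1,0.146,0.21,0.02,0,1,0.146,0.21,0.02,0,1,0.146,0.21,0.02,0,1,0.146,0.21,0.02,0,1,0.146,0.21,0.02,0,1,0.146,0.21,0.02,0]

```text
clock: 34.68
ee_pos: [487.2, -67.0, 70.8]
orientation: [-2.236, -1.885, -0.085]
contact_force: [0.5, -0.9, -1.8]
grip_width: 56.1
grip_force: 29.9
```

Emit:
servo_tool:
  steps: [0.43,0,0,0,0,0.43,0,0,0,0]

```text
clock: 34.85
ee_pos: [487.3, -67.3, 70.9]
orientation: [-2.237, -1.884, -0.086]
contact_force: [-0.1, -0.3, -2.5]
grip_width: 56.1
grip_force: 29.9
```

Emit:
servo_tool:
  steps: [0.41,0,0,0,0,0.41,0,0,0,0]

```text
clock: 35.02
ee_pos: [487.4, -66.9, 70.9]
orientation: [-2.237, -1.885, -0.086]
contact_force: [-0.6, 0.2, -2.3]
grip_width: 56.0
grip_force: 29.9
```

Emit:
servo_tool:
  steps: [0.405,0,0,0,0,0.405,0,0,0,0]

```text
clock: 35.18
ee_pos: [487.6, -66.6, 70.9]
orientation: [-2.236, -1.886, -0.086]
contact_force: [0.5, -0.2, -2.6]
grip_width: 55.6
grip_force: 29.9
```

Emit:
servo_tool:
  steps: [0.402,0,0,0,0,0.402,0,0,0,0]

```text
clock: 35.35
ee_pos: [487.6, -66.5, 70.9]
orientation: [-2.236, -1.886, -0.086]
contact_force: [-0.3, -0.2, -1.9]
grip_width: 55.9
grip_force: 29.9
```

Emit:
servo_tool:
  steps: [1,0,0,0.1,0,1,0,0,0,0,1,0,0,0.1,0,1,0,0,0,0,1,0,0,0.1,0,1,0,0,0,0,1,0,0,0.1,0,1,0,0,0,0,1,0,0,0.05,0,1,0,0,0.05,0]

```text
clock: 36.18
ee_pos: [487.8, -66.5, 91.2]
orientation: [-2.236, -1.885, -0.086]
contact_force: [1.1, 0.1, 0.1]
grip_width: 55.9
grip_force: 30.0
```

```bash
python3 - <<'E'
import look
from h import *
g=look.s['ee_pos']-19*look.M[:,2]; f=np.array([.151,.988,0]); P=camera_params('scene')
t=grab('scene','s10.png')
for b in (0,20,40,60,80):
    a=np.radians(b); d=f*np.cos(a)-np.array([0,0,np.sin(a)]); print(b,'base',proj(P,g+83*d).round(),'lid',proj(P,g-24*d).round(), (np.array(proj(P,g+83*d))-[240,120])*4)
print(proj(P,g))
cv2.imwrite('pics/c10.png',cv2.resize(t[120:260,240:400],None,fx=4,fy=4,interpolation=cv2.INTER_CUBIC)[:,:,::-1])
E
```

```text
[487.8 -66.5  91.2] [-0.3   0.38  1.71  0.18  1.2  -0.21] y [ 0.98  -0.156 -0.126] z [-0.094  0.201 -0.975] -9.0 grasp pt [489.6 -70.3 109.8]
0 base [337. 215.] lid [314. 193.] [387.37678759 379.22219729]
20 base [335. 220.] lid [314. 191.] [381.97735379 398.43372083]
40 base [332. 222.] lid [315. 191.] [368.92490823 406.38959472]
60 base [328. 221.] lid [316. 191.] [350.17558213 402.78562319]
80 base [322. 217.] lid [318. 192.] [328.1036621  388.61876882]
[319.03572494 197.58617827]
```

View pics/c10.png

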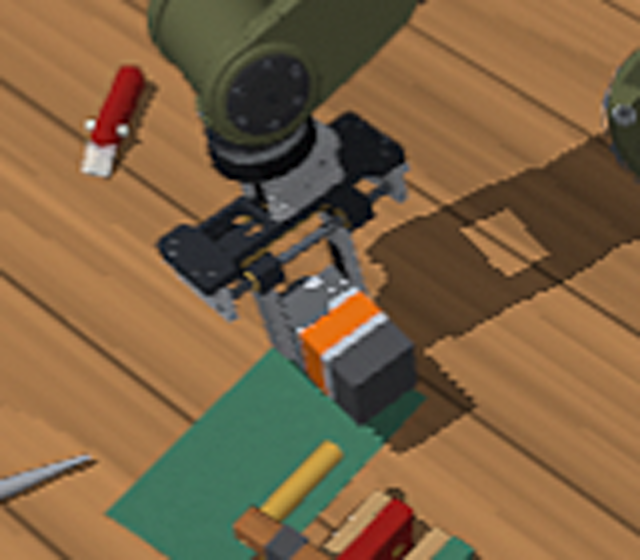

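The foot end face is at about (376,385) in the crop, close to the level prediction (387,379), so jerking did not rotate it. New plan:
- Lay the tin down in front of the rack with the lid facing it, and regrip it near the foot.
- Rest the lid end on the fixed divider tops and lower it like a ladder, so the tin is forced upright.

The heavy foot self-rights the tin below about 43° of lean. I'll turn and check the wrist range as I go.

Emit:
servo_tool:
  steps: [1,0.01,0.2,0,0.29,1,0.01,0.25,0,0.29,1,0.01,0.25,0,0.29,1,0.01,0.25,0,0.29,1,0.01,0.25,0,0.29,1,0.01,0.25,0,0.29,1,0.01,0.25,0,0.29,1,0.01,0.25,0,0.29]

```text
clock: 36.9
ee_pos: [492.2, 33.9, 91.6]
orientation: [-1.167, -2.681, 0.061]
contact_force: [-0.2, -0.3, -2.0]
grip_width: 55.9
grip_force: 30.0
```

Emit:
servo_tool:
  steps: [1,0.012,0.23,0,0.285,1,0.012,0.23,0,0.285,1,0.012,0.23,0,0.285,1,0.012,0.23,0,0.285,1,0.012,0.23,0,0.285,1,0.012,0.23,0,0.285,1,0.012,0.23,0,0.285,1,0.012,0.23,0,0.285,1,0.012,0.23,0,0.285]

```text
clock: 37.65
ee_pos: [496.5, 126.0, 91.5]
orientation: [0.096, -2.956, 0.196]
contact_force: [0.3, -0.3, -2.6]
grip_width: 55.9
grip_force: 30.0
```

```bash
python3 -c "import look"
```

```text
[496.5 126.   91.5] [ 0.23  0.46  1.59 -0.1   1.29 -1.37] y [-0.076  0.989 -0.125] z [-0.172 -0.137 -0.976] 94.4 grasp pt [499.8 128.5 110. ]
```

Emit:
servo_tool:
  steps: [1,0,0,-0.07,0,1,0,0,-0.13,0,1,0,0,-0.16,0,1,0,0,-0.175,0,1,0,0,-0.185,0,1,0,0,-0.185,0]

```text
clock: 38.15
ee_pos: [497.6, 125.1, 18.9]
orientation: [0.094, -2.956, 0.198]
contact_force: [-1.3, -4.8, 10.2]
grip_width: 55.8
grip_force: 30.0
```

Emit:
servo_tool:
  steps: [0,0,0,0,0,0,0,0,0,0,0,0,0,0,0,0,0,0,0,0,0,0,0,0,0,0,0,0,0,0,0,-0.05,-0.004,0,0,0,-0.112,-0.009,-0.005,0,0,-0.112,-0.009,-0.01,0,0,-0.112,-0.009,-0.01,0]

```text
clock: 38.98
ee_pos: [451.1, 122.0, 12.8]
orientation: [0.098, -2.954, 0.197]
contact_force: [0.2, -0.4, 0.9]
grip_width: 93.8
grip_force: 0.0
```

```bash
python3 - <<'E'
import look
from h import *
P=camera_params('wrist'); im=grab('wrist','w11.png'); t=grab('top','t11.png')
for n,i,Q in(('w',im,P),('t',t,camera_params('top'))):
    try: print(n,blob(Q,i,'orange',(0,0,640,330) if n=='w' else (200,230,330,330),56))
    except Exception as e: print(n,e)
print(proj(P,(460,127,56)))
E
```

```text
[451.1 122.   12.8] [ 0.24  0.5   1.76 -0.1   1.09 -1.34] y [-0.077  0.989 -0.126] z [-0.174 -0.138 -0.975] 94.5 grasp pt [454.4 124.6  31.4]
w ((283, 326, 1, 1), array([463.9, 110.1]), array([0., 0.]), 0.0)
t max() iterable argument is empty
[320.34769544 321.98121412]
```

Emit:
servo_tool:
  steps: [1,0,0,0,0,1,0,0,0,0,1,0,0,0,0,1,0,0,0,0,1,0,0,0,0,1,0,0,0,0,1,0,0,0,0,1,0,0,0.03,0,1,0,0,0.06,0,1,0,0,0.06,0]

```text
clock: 39.92
ee_pos: [452.8, 122.3, 39.5]
orientation: [0.098, -2.958, 0.196]
contact_force: [0.9, 0.0, -1.4]
grip_width: 56.7
grip_force: 29.5
```

Emit:
servo_tool:
  steps: [1,0,0,0.15,0,1,0,0,0.15,0,1,0,0,0.15,0,1,0,0,0.15,0]

```text
clock: 40.25
ee_pos: [451.9, 122.1, 97.4]
orientation: [0.098, -2.956, 0.196]
contact_force: [-0.9, 0.2, -3.0]
grip_width: 56.5
grip_force: 29.5
```

```bash
python3 - <<'E'
import look
from h import *
im=grab('wrist','w12.png'); t=grab('scene','s12.png')
hsv=cv2.cvtColor(im,cv2.COLOR_RGB2HSV)
for n,i in(('w',im),('s',t)):
    h=cv2.cvtColor(i,cv2.COLOR_RGB2HSV); k=cv2.inRange(h,np.array((8,170,120)),np.array((20,255,255)))
    for c in sorted(cv2.findContours(k,0,1)[0],key=cv2.contourArea)[::-1][:4]: print(n,cv2.boundingRect(c),cv2.contourArea(c))
g=look.s['ee_pos']-19*look.M[:,2]; f=-np.array([.997,.078,0]); 
for n in('wrist','scene'):
  P=camera_params(n)
  for b in (0,20,40):
    a=np.radians(b); d=f*np.cos(a)-np.array([0,0,np.sin(a)]); u=np.array([0,0,1])*np.cos(a)+f*np.sin(a)
    print(n,b,'bandtop',proj(P,g-13*d+28*u).round(),'base',proj(P,g+38*d).round(),'lid',proj(P,g-69*d).round())
cv2.imwrite('pics/c12.png',np.hstack([cv2.resize(im,(400,300)),cv2.resize(t[110:290,240:480],(400,300),interpolation=cv2.INTER_CUBIC)])[:,:,::-1])
E
```

```text
[451.9 122.1  97.4] [ 0.24  0.37  1.72 -0.1   1.26 -1.36] y [-0.077  0.989 -0.125] z [-0.171 -0.137 -0.976] 94.4 grasp pt [455.2 124.7 116. ]
w (260, 317, 124, 24) 1508.5
s (366, 220, 19, 14) 86.5
s (307, 231, 18, 18) 9.5
s (271, 136, 2, 1) 0.0
s (551, 212, 1, 1) 0.0
wrist 0 bandtop [315. 344.] base [323. 224.] lid [322. 425.]
wrist 20 bandtop [314. 322.] base [326. 228.] lid [316. 448.]
wrist 40 bandtop [314. 297.] base [328. 238.] lid [309. 456.]
scene 0 bandtop [376. 222.] base [385. 217.] lid [364. 241.]
scene 20 bandtop [378. 219.] base [384. 220.] lid [365. 235.]
scene 40 bandtop [380. 217.] base [382. 224.] lid [368. 228.]
```

Emit:
servo_tool:
  steps: [1,0.077,0.008,0,0,1,0.077,0.008,-0.03,0,1,0.077,0.008,-0.065,0,1,0.077,0.008,-0.075,0,1,0.077,0.008,-0.085,0,1,0.077,0.008,-0.085,0]

```text
clock: 40.85
ee_pos: [481.5, 124.8, 61.7]
orientation: [0.098, -2.952, 0.198]
contact_force: [-1.7, -0.6, 0.7]
grip_width: 55.8
grip_force: 30.0
```

Emit:
servo_tool:
  steps: [1,-0.005,0,-0.02,0,1,-0.009,0,-0.036,0,1,-0.009,0,-0.036,0]

```text
clock: 41.1
ee_pos: [478.1, 124.7, 47.4]
orientation: [0.097, -2.953, 0.198]
contact_force: [-1.5, -1.2, 0.5]
grip_width: 56.0
grip_force: 30.0
```

```bash
python3 -c "import look"
```

```text
[478.1 124.7  47.4] [ 0.23  0.49  1.67 -0.1   1.18 -1.36] y [-0.077  0.989 -0.126] z [-0.175 -0.138 -0.975] 94.5 grasp pt [481.4 127.4  65.9]
```

Emit:
servo_tool:
  steps: [1,0.002,0,-0.015,0,1,0.003,0,-0.029,0,1,0.007,0,-0.039,0,1,0.0115,0.001,-0.048,0,1,0.0115,0.001,-0.048,0]

```text
clock: 41.52
ee_pos: [482.4, 124.7, 28.6]
orientation: [0.097, -2.951, 0.199]
contact_force: [-6.3, -4.7, 5.3]
grip_width: 55.8
grip_force: 30.0
```

```bash
python3 - <<'E'
import look
from h import *
im=grab('wrist','w13.png'); t=grab('scene','s13.png')
g=look.s['ee_pos']-19*look.M[:,2]; f=-np.array([.997,.078,0])
h=cv2.cvtColor(im,cv2.COLOR_RGB2HSV); k=cv2.inRange(h,np.array((8,170,120)),np.array((20,255,255)))
for c in sorted(cv2.findContours(k,0,1)[0],key=cv2.contourArea)[::-1][:3]: print(cv2.boundingRect(c),cv2.contourArea(c))
P=camera_params('wrist')
for b in (0,20,30,40,50):
    a=np.radians(b); d=f*np.cos(a)-np.array([0,0,np.sin(a)]); u=np.array([0,0,1])*np.cos(a)+f*np.sin(a)
    print(b,'bandtop edges',[proj(P,g+s*d+28*u).round() for s in (0,-26)],'foot/base top',[proj(P,g+s*d+28*u).round() for s in (8,38)])
cv2.imwrite('pics/c13.png',np.hstack([cv2.resize(im,(400,300)),cv2.resize(t[110:290,240:480],(400,300),interpolation=cv2.INTER_CUBIC)])[:,:,::-1])
E
```

```text
[482.4 124.7  28.6] [ 0.23  0.53  1.67 -0.1   1.15 -1.35] y [-0.077  0.989 -0.127] z [-0.176 -0.139 -0.974] 94.5 grasp pt [485.7 127.3  47.1]
(252, 271, 140, 55) 7094.0
0 bandtop edges [array([314., 311.]), array([314., 369.])] foot/base top [array([314., 293.]), array([314., 224.])]
20 bandtop edges [array([315., 289.]), array([312., 351.])] foot/base top [array([316., 271.]), array([319., 208.])]
30 bandtop edges [array([316., 278.]), array([311., 338.])] foot/base top [array([317., 261.]), array([321., 205.])]
40 bandtop edges [array([316., 268.]), array([311., 323.])] foot/base top [array([318., 253.]), array([323., 205.])]
50 bandtop edges [array([317., 259.]), array([311., 307.])] foot/base top [array([319., 247.]), array([325., 208.])]
```

View pics/c13.png

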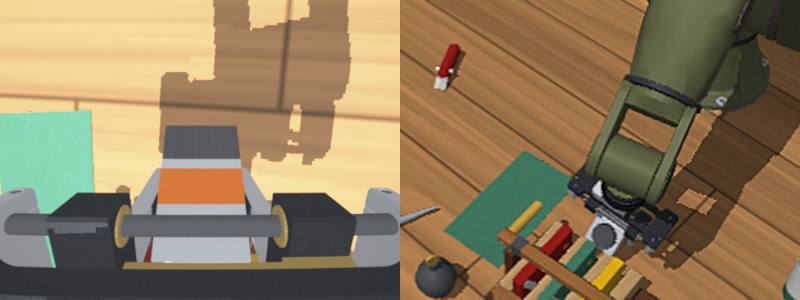

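The wrist crop shows the band at rows 271–326, matching 35–40° of pitch, and the scene crop shows the lid turning upward. The ladder works, so I'll keep pushing in.

Emit:
servo_tool:
  steps: [1,0.014,0.001,0.001,0,1,0.028,0.002,0.002,0,1,0.036,0.003,0.002,0,1,0.043,0.003,0.002,0,1,0.048,0.004,0.001,0,1,0.0525,0.004,-0.001,0,1,0.0525,0.004,-0.001,0]

```text
clock: 42.2
ee_pos: [500.9, 126.3, 28.2]
orientation: [0.098, -2.945, 0.2]
contact_force: [-25.4, -7.3, 15.9]
grip_width: 57.2
grip_force: 29.8
```

```bash
cat > band.py <<'E'
import look
from h import *
im=grab('wrist','wb.png'); grab('scene','sb.png')
g=look.s['ee_pos']-19*look.M[:,2]; f=-np.array([.997,.078,0])
h=cv2.cvtColor(im,cv2.COLOR_RGB2HSV); k=cv2.inRange(h,np.array((8,170,120)),np.array((20,255,255)))
for c in sorted(cv2.findContours(k,0,1)[0],key=cv2.contourArea)[::-1][:2]: print(cv2.boundingRect(c),cv2.contourArea(c))
P=camera_params('wrist')
for b in (30,40,50,60,70,80,90):
    a=np.radians(b); d=f*np.cos(a)-np.array([0,0,np.sin(a)]); u=np.array([0,0,1])*np.cos(a)+f*np.sin(a)
    print(b,'band rows',[proj(P,g+s*d+28*u).round()[1] for s in (0,-26)])
E
python3 band.py
```

```text
[500.9 126.3  28.2] [ 0.23  0.57  1.61 -0.1   1.18 -1.36] y [-0.078  0.989 -0.127] z [-0.182 -0.14  -0.973] 94.5 grasp pt [504.4 128.9  46.7]
(247, 242, 144, 63) 7329.5
30 band rows [np.float64(278.0), np.float64(338.0)]
40 band rows [np.float64(268.0), np.float64(323.0)]
50 band rows [np.float64(259.0), np.float64(306.0)]
60 band rows [np.float64(252.0), np.float64(290.0)]
70 band rows [np.float64(247.0), np.float64(274.0)]
80 band rows [np.float64(244.0), np.float64(259.0)]
90 band rows [np.float64(242.0), np.float64(247.0)]
```

```bash
cat > pitch.py <<'E'
import look, sys
from h import *
from scipy.optimize import least_squares
def run(name):
    im=cv2.imread('pics/'+name); hsv=cv2.cvtColor(im,cv2.COLOR_BGR2HSV)
    prev=None; out=[]
    for r in range(100,345):
        h,s,v=np.median(hsv[r,310:326],axis=0); c='O' if 5<h<21 and s>160 and v>110 else ('D' if v<100 else ('W' if s<60 else '.'))
        if c!=prev: out.append((r,c)); prev=c
    print(out); return out
def fit(base,foot,o1,o2):
    g=look.s['ee_pos']-19*look.M[:,2]; f=-np.array([.997,.078,0]); P=camera_params('wrist')
    def rows(p):
        a,L,w=p; d=f*np.cos(a)-np.array([0,0,np.sin(a)]); u=np.array([0,0,1])*np.cos(a)+f*np.sin(a)
        return [proj(P,g+(L-s)*d+(28+w)*u)[1] for s in (0,30,38,64)]
    r=least_squares(lambda p:np.array(rows(p))-[base,foot,o1,o2],[.8,40,0]); print('pitch',np.degrees(r.x[0]),'L',r.x[1],'w',r.x[2],'res',r.fun)
E
python3 -c "
import pitch
pitch.run('w13.png'); pitch.run('wb.png')"
```

```text
[500.9 126.3  28.3] [ 0.23  0.57  1.61 -0.1   1.18 -1.36] y [-0.078  0.989 -0.127] z [-0.182 -0.14  -0.973] 94.5 grasp pt [504.4 128.9  46.8]
[(100, '.'), (201, 'W'), (202, 'D'), (253, 'W'), (269, '.'), (271, 'O'), (326, '.'), (327, 'W')]
[(100, '.'), (178, 'W'), (179, 'D'), (229, 'W'), (245, '.'), (246, 'O'), (301, '.'), (302, 'W')]
```

```bash
python3 -c "
import pitch
pitch.fit(178.5,229,245.5,301.5)"
```

```text
[500.9 126.3  28.3] [ 0.23  0.57  1.61 -0.1   1.18 -1.36] y [-0.078  0.989 -0.127] z [-0.182 -0.14  -0.973] 94.5 grasp pt [504.4 128.9  46.8]
pitch 34.08591190473754 L 47.7450519504986 w 8.600493092784715 res [-0.07302614  0.53724505 -0.5251971   0.06097848]
```

Emit:
servo_tool:
  steps: [1,-0.005,0,0,0,0,-0.005,0,0,0,0,-0.005,0,0,0,0,-0.005,0,0,0,0,-0.005,0,0,0,0,-0.005,0,0,0,0,-0.005,0,0,0]

```text
clock: 42.88
ee_pos: [502.5, 127.2, 28.8]
orientation: [0.098, -2.954, 0.197]
contact_force: [-0.1, 0.5, 0.5]
grip_width: 92.3
grip_force: 0.0
```

```bash
python3 -c "
import pitch
from h import *
grab('wrist','wc.png'); grab('scene','sc1.png'); pitch.run('wc.png')"
```

```text
[502.5 127.2  28.8] [ 0.23  0.56  1.61 -0.1   1.17 -1.36] y [-0.077  0.989 -0.126] z [-0.173 -0.137 -0.975] 94.5 grasp pt [505.7 129.8  47.4]
[(100, '.'), (175, 'W'), (176, 'D'), (212, 'W'), (223, '.'), (225, 'O'), (266, '.'), (267, 'W')]
```

```bash
python3 - <<'E'
import pitch
from h import *
pitch.fit(175.5,212,224,266.5)
im=cv2.imread('pics/wc.png'); hsv=cv2.cvtColor(im,cv2.COLOR_BGR2HSV)
for r in (180,195,205,218,240,255):
    row=hsv[r]; k=(row[:,2]<100) if r<210 else (((row[:,1]>160)&(row[:,0]<21)) if r>224 else row[:,1]<60)
    i=np.flatnonzero(k[230:410]); print(r,230+i.min(),230+i.max())
E
```

```text
[502.4 127.2  28.8] [ 0.23  0.56  1.61 -0.1   1.17 -1.36] y [-0.077  0.989 -0.126] z [-0.173 -0.137 -0.975] 94.5 grasp pt [505.7 129.8  47.4]
pitch 46.191912538472984 L 57.811847863265434 w 5.220225159316181 res [-0.04387489  0.31198441 -0.30171738  0.03360747]
180 294 355
195 254 357
205 252 351
218 249 345
240 244 366
255 241 368
```

Emit:
servo_tool:
  steps: [0,0,0,0,0,0,0,0,0,0,0,0,0,0,0,0,0,0,0,0]

```text
clock: 43.32
ee_pos: [502.4, 127.2, 28.9]
orientation: [0.098, -2.954, 0.197]
contact_force: [-0.4, 0.7, 0.5]
grip_width: 93.7
grip_force: 0.0
```

```bash
python3 - <<'E'
import pitch
from h import *
grab('wrist','wd.png'); im=grab('scene','sd.png'); pitch.run('wd.png')
h=cv2.cvtColor(im,cv2.COLOR_RGB2HSV); k=cv2.inRange(h,np.array((5,170,120)),np.array((18,255,255))); k[:150]=0;k[300:]=0;k[:,:300]=0;k[:,430:]=0
for c in cv2.findContours(k,0,1)[0]:
    if cv2.contourArea(c)>20: print('scene orange',cv2.boundingRect(c))
P=camera_params('scene'); ax=np.array([.997,.078,0]); c0=np.array([476,127.5,0])
for b in (40,50,60,90):
    a=np.radians(b); z=ax*np.cos(a)+np.array([0,0,np.sin(a)]); u=-ax*np.sin(a)+np.array([0,0,np.cos(a)])
    print(b,'lid top',proj(P,c0+28*u+107*z).round(),'band c',proj(P,c0+28*u+51*z).round())
E
```

```text
[502.4 127.2  28.9] [ 0.23  0.56  1.61 -0.1   1.17 -1.36] y [-0.077  0.989 -0.126] z [-0.173 -0.137 -0.975] 94.5 grasp pt [505.7 129.8  47.4]
[(100, '.'), (175, 'W'), (176, 'D'), (212, 'W'), (223, '.'), (225, 'O'), (266, '.'), (267, 'W')]
40 lid top [360. 250.] band c [368. 247.]
50 lid top [364. 244.] band c [370. 244.]
60 lid top [368. 239.] band c [372. 242.]
90 lid top [379. 226.] band c [377. 237.]
```

```bash
python3 - <<'E'
from h import *
from scipy.optimize import brentq
P=camera_params('wrist')
for edge in (537,540,543):
    f=lambda p: onz(P,320,175.5,56*np.cos(p))[0]-(edge-55/np.tan(p)-56*np.sin(p))
    p=brentq(f,.4,1.3); c=edge-55/np.tan(p); print(edge,np.degrees(p),c,'L20 g',c-28*np.sin(p)+20*np.cos(p),28*np.cos(p)+20*np.sin(p))
    # check predicted rows for s=30
    for s in (30,40,61): print(s, proj(P,(c-56*np.sin(p)+s*np.cos(p),128,56*np.cos(p)+s*np.sin(p)))[1].round(1))
E
```

```text
537 45.68533017553318 483.30024886798253 L20 g 477.23783006364516 33.87103597826344
30 215.9
40 231.5
61 269.0
540 43.42222692249005 481.8843076933444 L20 g 477.1641281428739 34.08401245468791
30 218.0
40 234.3
61 273.4
543 41.36595620307167 480.5399704734482 L20 g 477.0457985246777 34.23142945295194
30 219.9
40 236.8
61 277.1
```

Emit:
servo_tool:
  steps: [0,-0.04,-0.003,-0.0335,0,0,-0.072,-0.0055,-0.0335,0,0,-0.072,-0.0055,-0.0335,0,1,-0.072,-0.0055,-0.0335,0,1,-0.072,-0.0055,-0.0335,0,1,-0.072,-0.0055,-0.0335,0,1,-0.072,-0.0055,-0.0335,0,1,-0.072,-0.0055,-0.0335,0,1,-0.072,-0.0055,-0.0335,0,1,-0.072,-0.0055,-0.0335,0]

```text
clock: 44.25
ee_pos: [473.8, 124.9, 15.5]
orientation: [0.098, -2.955, 0.197]
contact_force: [0.4, -1.0, 0.9]
grip_width: 56.1
grip_force: 29.6
```

Emit:
servo_tool:
  steps: [1,0.01,0.001,0,0,1,0.02,0.0015,-0.001,0,1,0.03,0.002,-0.003,0,1,0.0425,0.003,-0.005,0,1,0.0425,0.003,-0.005,0]

```text
clock: 44.67
ee_pos: [488.0, 125.8, 12.7]
orientation: [0.098, -2.946, 0.198]
contact_force: [-18.0, -3.0, 7.2]
grip_width: 56.1
grip_force: 29.9
```

```bash
python3 -c "
import pitch
from h import *
grab('wrist','we.png'); grab('scene','se.png'); pitch.run('we.png')"
```

```text
[488.  125.8  12.7] [ 0.23  0.57  1.65 -0.1   1.14 -1.35] y [-0.078  0.989 -0.126] z [-0.181 -0.139 -0.974] 94.5 grasp pt [491.4 128.5  31.2]
[(100, '.'), (208, 'W'), (209, 'D'), (257, 'W'), (273, '.'), (274, 'O'), (330, '.'), (332, 'W')]
```

```bash
python3 -c "
import pitch
pitch.fit(208.5,257,273.5,331)
from h import *
P=camera_params('wrist')
print([onz(P,320,208.5,z)[0].round(1) for z in (20,30,40)])"
```

```text
[488.  125.9  12.8] [ 0.23  0.57  1.65 -0.1   1.13 -1.35] y [-0.078  0.989 -0.126] z [-0.18  -0.139 -0.974] 94.5 grasp pt [491.5 128.5  31.3]
pitch 42.789664632055654 L 29.816620843624786 w 6.2192961447614294 res [-0.08534864  0.59884589 -0.57694866  0.06345387]
[np.float64(446.4), np.float64(446.5), np.float64(446.6)]
```

Emit:
servo_tool:
  steps: [1,-0.01,0,0,0,0,-0.01,0,0,0,0,-0.01,0,0,0,0,-0.01,0,0,0,0,-0.01,0,0,0,0,-0.01,0,0,0,0,-0.04,-0.003,0,0,0,-0.06,-0.005,0,0,0,-0.06,-0.005,0.08,0,0,-0.06,-0.005,0.16,0]

```text
clock: 45.6
ee_pos: [465.1, 123.9, 77.3]
orientation: [0.098, -2.951, 0.198]
contact_force: [0.7, 0.2, 0.6]
grip_width: 94.0
grip_force: 0.0
```

Emit:
servo_tool:
  steps: [0,0,0,0.1,0,0,0,0,0.2,0,0,0,0,0.23,0,0,0,0,0.23,0]

```text
clock: 45.93
ee_pos: [467.8, 124.5, 173.0]
orientation: [0.098, -2.961, 0.195]
contact_force: [0.2, 0.5, -0.7]
grip_width: 94.3
grip_force: 0.0
```

```bash
cat > tin.py <<'E'
import look
from h import *
def masks(name,f):
    im=grab(name,f); h=cv2.cvtColor(im,cv2.COLOR_RGB2HSV); k=cv2.inRange(h,np.array((5,170,120)),np.array((19,255,255)))
    if name=='scene': k[:150]=0;k[300:]=0;k[:,:270]=0;k[:,430:]=0
    if name=='top': k[:180]=0;k[340:]=0;k[:,:200]=0;k[:,410:]=0
    for c in cv2.findContours(k,0,1)[0]:
        if cv2.contourArea(c)>25:
            x,y,w,hh=cv2.boundingRect(c); P=camera_params(name); print(name,(x,y,w,hh),'at z56',[onz(P,x+w/2,y+hh/2,z)[:2].round() for z in (30,56)])
for n in('top','scene','wrist'): masks(n,n+'_t%d.png'%int(look.s['clock']*100))
E
python3 tin.py
```

```text
[467.8 124.5 173. ] [ 0.24  0.31  1.6  -0.09  1.43 -1.38] y [-0.076  0.989 -0.125] z [-0.167 -0.136 -0.976] 94.4 grasp pt [471.  127.1 191.6]
top (241, 261, 15, 8) at z56 [array([487., 117.]), array([483., 114.])]
wrist (302, 260, 66, 28) at z56 [array([487., 121.]), array([482., 123.])]
```

```bash
ls pics | grep wrist_t; python3 - <<'E'
import pitch,glob
from h import *
n=glob.glob('pics/wrist_t*')[-1][5:]; o=pitch.run(n)
P=camera_params('wrist')
for p in (0.7,.75,.8,.85,.9,1.0):
    for c in (470,476,482,488):
        print(round(np.degrees(p)),c,[round(proj(P,(c-56*np.sin(p)+s*np.cos(p),125,56*np.cos(p)+s*np.sin(p)))[1]) for s in (0,30,40,61,95)],end=' | ')
    print()
E
```

```text
wrist_t4593.png
[466.  124.  168.3] [ 0.24  0.31  1.61 -0.09  1.42 -1.38] y [-0.077  0.989 -0.126] z [-0.175 -0.138 -0.975] 94.5 grasp pt [469.3 126.7 186.8]
[(100, '.'), (234, 'W'), (235, 'D'), (256, 'W'), (264, '.'), (265, 'O'), (286, '.'), (288, 'W'), (337, 'D'), (339, 'W'), (340, 'D'), (341, 'W'), (344, 'D')]
40 470 [221, 248, 257, 278, 317] | 40 476 [228, 254, 264, 285, 324] | 40 482 [234, 261, 271, 292, 332] | 40 488 [240, 268, 277, 299, 339] | 
43 470 [219, 244, 253, 273, 311] | 43 476 [226, 251, 260, 281, 318] | 43 482 [232, 257, 267, 288, 326] | 43 488 [238, 264, 274, 295, 333] | 
46 470 [217, 241, 249, 269, 304] | 46 476 [223, 247, 256, 276, 312] | 46 482 [230, 254, 263, 283, 320] | 46 488 [236, 261, 270, 290, 327] | 
49 470 [215, 237, 245, 264, 298] | 49 476 [221, 244, 252, 271, 306] | 49 482 [228, 251, 259, 278, 313] | 49 488 [234, 257, 266, 285, 321] | 
52 470 [213, 234, 241, 259, 291] | 52 476 [219, 241, 248, 266, 299] | 52 482 [226, 247, 255, 273, 307] | 52 488 [232, 254, 262, 280, 314] | 
57 470 [210, 227, 234, 249, 277] | 57 476 [216, 234, 241, 256, 285] | 57 482 [222, 241, 247, 263, 293] | 57 488 [228, 247, 254, 270, 301] |
```

Emit:
servo_tool:
  steps: [1,0.1,0.01,0.03,0,1,0.2,0.01,0.03,0,1,0.3,0.02,0.03,0,1,0.3,0.02,0.03,0,1,0.3,0.02,0.03,0,1,0.3,0.02,0.03,0,1,0.3,0.02,0.03,0,1,0.3,0.02,0.03,0,1,0.3,0.02,0.03,0,1,0.3,0.02,0.03,0]

```text
clock: 46.92
ee_pos: [586.2, 132.2, 182.1]
orientation: [0.098, -2.955, 0.197]
contact_force: [0.3, 0.0, -1.1]
grip_width: 30.6
grip_force: 0.0
```

Emit:
servo_tool:
  steps: [1,0,0,0,0,1,0,0,0,0,1,0,0,0,0,1,0,0,0,0]

```text
clock: 47.25
ee_pos: [586.6, 132.1, 181.5]
orientation: [0.098, -2.954, 0.197]
contact_force: [-0.5, 0.1, -0.4]
grip_width: 4.5
grip_force: 0.0
```

Emit:
servo_tool:
  steps: [1,0,0,-0.08,0,1,0,0,-0.15,0,1,0,0,-0.185,0,1,0,0,-0.199,0,1,0,0,-0.199,0]

```text
clock: 47.67
ee_pos: [586.2, 132.1, 100.8]
orientation: [0.098, -2.952, 0.197]
contact_force: [0.4, -0.4, -0.3]
grip_width: -0.1
grip_force: 0.0
```

Emit:
servo_tool:
  steps: [1,-0.04,-0.003,0,0,1,-0.08,-0.006,0,0,1,-0.1,-0.008,0,0,1,-0.12,-0.009,0,0,1,-0.14,-0.011,0,0,1,-0.14,-0.011,0,0]

```text
clock: 48.17
ee_pos: [531.9, 127.9, 105.4]
orientation: [0.098, -2.961, 0.196]
contact_force: [4.3, -0.8, 8.3]
grip_width: 0.5
grip_force: 4.3
```

Emit:
servo_tool:
  steps: [1,-0.02,-0.001,0.005,0,1,-0.04,-0.003,0.01,0,1,-0.06,-0.004,0.01,0,1,-0.06,-0.004,0.01,0]

```text
clock: 48.5
ee_pos: [508.8, 126.0, 110.8]
orientation: [0.098, -2.963, 0.198]
contact_force: [4.1, -3.8, 21.8]
grip_width: 0.5
grip_force: 10.4
```

```bash
python3 tin.py; python3 -c "
import pitch,glob
n=sorted(glob.glob('pics/wrist_t*'))[-1][5:]; pitch.run(n)"
```

```text
[508.8 126.  110.8] [ 0.22  0.46  1.55 -0.1   1.33 -1.38] y [-0.076  0.989 -0.126] z [-0.164 -0.137 -0.977] 94.4 grasp pt [511.9 128.6 129.4]
wrist (288, 185, 83, 23) at z56 [array([458., 118.]), array([459., 120.])]
[509.5 126.  110.7] [ 0.22  0.46  1.55 -0.1   1.33 -1.38] y [-0.076  0.989 -0.126] z [-0.164 -0.137 -0.977] 94.4 grasp pt [512.6 128.6 129.3]
[(100, '.'), (173, 'D'), (185, 'W'), (190, '.'), (192, 'O'), (205, '.'), (206, 'W'), (246, 'D'), (265, 'W'), (309, 'D')]
```

Emit:
servo_tool:
  steps: [1,0.01,0,0.04,0,1,0.01,0,0.12,0,1,0.01,0,0.2,0,1,0.01,0,0.25,0,1,0.01,0,0.25,0,0.6,0.01,0,0.25,0,0.4,0.01,0,0.25,0]

```text
clock: 49.23
ee_pos: [510.5, 126.1, 205.9]
orientation: [0.098, -2.955, 0.197]
contact_force: [-0.3, -0.1, -1.3]
grip_width: 10.5
grip_force: 0.0
```

```bash
python3 tin.py; python3 -c "
import pitch,glob
from h import *
n=sorted(glob.glob('pics/wrist_t*'))[-1][5:]; pitch.run(n)
for nm in ('wrist','top'):
  im=cv2.imread('pics/'+sorted(glob.glob('pics/'+nm+'_t*'))[-1][5:]); h=cv2.cvtColor(im,cv2.COLOR_BGR2HSV); k=cv2.inRange(h,np.array((0,0,0)),np.array((180,110,85)))
  if nm=='top': k[:245]=0;k[310:]=0;k[:,:220]=0;k[:,290:]=0
  else: k[300:]=0
  P=camera_params(nm)
  for c in cv2.findContours(k,0,1)[0]:
    if cv2.contourArea(c)>60: x,y,w,hh=cv2.boundingRect(c); print(nm,'dark',(x,y,w,hh),cv2.contourArea(c),[onz(P,x+w/2,y+hh/2,z)[:2].round() for z in(107,)])
"
```

```text
[510.5 126.1 205.9] [ 0.22  0.37  1.44 -0.1   1.53 -1.4 ] y [-0.077  0.989 -0.126] z [-0.173 -0.137 -0.975] 94.5 grasp pt [513.8 128.7 224.4]
scene (360, 240, 19, 12) at z56 [array([477., 122.]), array([491., 131.])]
[510.3 126.1 205.1] [ 0.22  0.37  1.44 -0.1   1.53 -1.4 ] y [-0.077  0.989 -0.126] z [-0.175 -0.138 -0.975] 94.5 grasp pt [513.6 128.7 223.6]
[(100, '.'), (169, 'W'), (183, 'D'), (185, 'W'), (233, '.'), (272, 'D'), (274, '.'), (344, 'D')]
wrist dark (605, 271, 35, 29) 616.5 [array([510., 358.])]
wrist dark (332, 268, 13, 32) 148.0 [array([532., 130.])]
wrist dark (299, 268, 13, 32) 135.5 [array([535., 101.])]
top dark (228, 245, 33, 65) 518.0 [array([448., 117.])]
```

```bash
cat > stand.py <<'E'
import look
from h import *
def gray(nm,f,roi,smax=60,vmin=100):
    im=grab(nm,f); h=cv2.cvtColor(im,cv2.COLOR_RGB2HSV); k=((h[...,1]<smax)&(h[...,2]>vmin)).astype(np.uint8)*255
    b=np.zeros_like(k); x0,y0,x1,y1=roi; b[y0:y1,x0:x1]=k[y0:y1,x0:x1]; P=camera_params(nm)
    for c in sorted(cv2.findContours(b,0,1)[0],key=cv2.contourArea)[::-1][:2]:
        if cv2.contourArea(c)<80: continue
        for z in (95,107):
            r=cv2.minAreaRect(np.array([onz(P,*p[0],z)[:2] for p in c],np.float32)); print(nm,z,cv2.boundingRect(c),np.round(r[0]),np.round(r[1]),round(r[2],1))
E
python3 - <<'E'
from stand import *
gray('wrist','wf.png',(230,130,420,300)); gray('top','tf.png',(225,235,300,310))
P=camera_params('scene'); im=grab('scene','sf.png'); h=cv2.cvtColor(im,cv2.COLOR_RGB2HSV)
x,y=369,246
print('col',[(r,h[r,369].tolist()) for r in range(215,275,4)])
for cx in (460,): print([ (s,proj(P,(cx+28,126,s)).round()) for s in (0,30,41,61,95)], proj(P,(cx,125,107)))
E
```

```text
[510.3 126.1 205.1] [ 0.22  0.37  1.44 -0.1   1.53 -1.4 ] y [-0.077  0.989 -0.126] z [-0.175 -0.138 -0.975] 94.5 grasp pt [513.6 128.7 223.6]
wrist 95 (301, 162, 70, 72) [457. 119.] [58. 58.] 11.4
wrist 107 (301, 162, 70, 72) [458. 120.] [56. 56.] 11.4
wrist 95 (344, 264, 31, 36) [531. 146.] [36. 21.] 17.3
wrist 107 (344, 264, 31, 36) [528. 146.] [35. 21.] 17.3
top 95 (241, 259, 17, 25) [464. 106.] [57. 30.] 14.7
top 107 (241, 259, 17, 25) [463. 105.] [56. 30.] 14.7
col [(215, [15, 132, 135]), (219, [14, 146, 171]), (223, [107, 22, 232]), (227, [115, 21, 74]), (231, [114, 19, 67]), (235, [108, 16, 201]), (239, [107, 13, 138]), (243, [13, 215, 160]), (247, [12, 219, 163]), (251, [105, 9, 55]), (255, [14, 113, 122]), (259, [15, 138, 172]), (263, [14, 137, 166]), (267, [23, 233, 220]), (271, [23, 236, 226])]
[(0, array([367., 255.])), (30, array([368., 249.])), (41, array([369., 247.])), (61, array([369., 243.])), (95, array([370., 237.]))] [376.4520788  228.15944555]
```

The tin stands upright. The scene column reads lid, white, orange, foot at exactly the predicted rows, and the top face is a 58 mm square at (457,119) with yaw 11.4°. Next I grip it and carry it onto the mat.

Emit:
servo_tool:
  steps: [0,-0.07,-0.01,0,0.038,0,-0.138,-0.021,0,0.038,0,-0.138,-0.021,0,0.038,0,-0.138,-0.021,0,0.038,0,-0.138,-0.021,0,0.038,0,-0.138,-0.021,0,0.038,0,-0.138,-0.021,0,0.038,0,-0.138,-0.021,0,0.038,0,-0.138,-0.021,0,0.038,0,-0.138,-0.021,0,0.038]

```text
clock: 50.37
ee_pos: [455.6, 117.7, 205.8]
orientation: [0.274, -2.95, 0.213]
contact_force: [-0.4, 0.7, -0.7]
grip_width: 93.2
grip_force: 0.0
```

Emit:
servo_tool:
  steps: [0,0,0,0,0,0,0,0,0,0,0,0,0,0,0]

```text
clock: 50.62
ee_pos: [455.4, 117.8, 205.9]
orientation: [0.274, -2.95, 0.213]
contact_force: [0.6, -0.2, -0.1]
grip_width: 94.1
grip_force: 0.0
```

```bash
python3 - <<'E'
from stand import *
gray('wrist','wg.png',(200,130,440,310))
E
```

```text
[455.4 117.8 205.9] [ 0.24  0.24  1.61 -0.12  1.48 -1.49] y [-0.194  0.973 -0.126] z [-0.156 -0.157 -0.975] 101.3 grasp pt [458.4 120.7 224.4]
wrist 95 (307, 227, 65, 65) [457. 119.] [58. 58.] 11.6
wrist 107 (307, 227, 65, 65) [455. 120.] [56. 56.] 11.6
wrist 95 (200, 264, 37, 46) [506.   6.] [18. 58.] 63.8
wrist 107 (200, 264, 37, 46) [502.  11.] [18. 55.] 63.8
```

Emit:
servo_tool:
  steps: [0,0,0,-0.1,0,0,0,0,-0.2,0,0,0,0,-0.3,0,0,0,0,-0.37,0,0,0,0,-0.405,0,0,0,0,-0.41,0]

```text
clock: 51.17
ee_pos: [453.9, 117.4, 39.3]
orientation: [0.274, -2.946, 0.214]
contact_force: [-1.3, -1.2, 0.5]
grip_width: 94.1
grip_force: 0.0
```

Emit:
servo_tool:
  steps: [1,0,0,0,0,1,0,0,0,0,1,0,0,0,0,1,0,0,0,0,1,0,0,0,0,1,0,0,0,0,1,0,0,0,0,1,0,0,0,0]

```text
clock: 51.83
ee_pos: [455.8, 118.0, 42.7]
orientation: [0.274, -2.952, 0.212]
contact_force: [-0.8, 1.1, 6.2]
grip_width: 59.7
grip_force: 29.2
```

Emit:
servo_tool:
  steps: [1,0,0,0.04,0,1,0,0,0.08,0,1,0.03,-0.1,0.08,0,1,0.06,-0.2,0.08,0,1,0.09,-0.3,0.08,0,1,0.12,-0.38,0.08,0,1,0.145,-0.46,0.08,0,1,0.145,-0.46,0.08,0,1,0.145,-0.46,0.08,0]

```text
clock: 52.58
ee_pos: [513.3, -67.5, 73.7]
orientation: [0.271, -2.95, 0.212]
contact_force: [-0.8, -0.2, -1.7]
grip_width: 55.7
grip_force: 30.0
```

Emit:
servo_tool:
  steps: [1,0,0,-0.03,0,1,0,0,-0.05,0,1,0,0,-0.06,0,1,0,0,-0.065,0,1,0,0,-0.065,0]

```text
clock: 53.0
ee_pos: [513.1, -65.4, 47.7]
orientation: [0.276, -2.949, 0.213]
contact_force: [-0.3, -0.5, -0.4]
grip_width: 55.9
grip_force: 30.0
```

Emit:
servo_tool:
  steps: [1,0,0,-0.005,0,1,0,0,-0.005,0,0,0,0,-0.005,0,0,0,0,-0.005,0,0,0,0,-0.005,0,0,0,0,-0.005,0,0,0,0,-0.005,0,0,0,0,-0.005,0,0,0,0,-0.005,0,0,0,0,-0.005,0]

```text
clock: 53.83
ee_pos: [513.4, -66.2, 45.8]
orientation: [0.274, -2.95, 0.213]
contact_force: [-0.2, -0.1, -0.2]
grip_width: 94.0
grip_force: 0.0
```

Emit:
servo_tool:
  steps: [0,0,0,0.08,0,0,0,0,0.16,0,0,0,0,0.25,0,0,0,0,0.35,0,0,0,0,0.4,0,0,0,0,0.4,0,0,0,0,0.4,0]

```text
clock: 54.42
ee_pos: [513.6, -66.3, 206.5]
orientation: [0.274, -2.952, 0.214]
contact_force: [0.3, -1.1, -0.7]
grip_width: 93.7
grip_force: 0.0
```

```bash
python3 - <<'E'
from stand import *
gray('wrist','wh.png',(200,130,440,310))
P=camera_params('scene'); im=grab('scene','sh.png'); h=cv2.cvtColor(im,cv2.COLOR_RGB2HSV)
c=proj(P,(515,-64,107)).round().astype(int); print(c,[(z,proj(P,(541,-59,z)).round().tolist()) for z in (0,30,41,61,95)])
p=proj(P,(541,-59,50)).round().astype(int); print([(r,h[r,p[0]].tolist()) for r in range(p[1]-30,p[1]+22,3)])
E
```

```text
[513.6 -66.3 206.5] [-0.11  0.32  1.51 -0.18  1.45 -1.83] y [-0.194  0.973 -0.126] z [-0.154 -0.157 -0.976] 101.3 grasp pt [516.6 -63.3 225. ]
wrist 95 (301, 224, 64, 66) [514. -71.] [59. 58.] 11.1
wrist 107 (301, 224, 64, 66) [512. -70.] [57. 55.] 11.1
wrist 95 (200, 265, 38, 45) [ 563. -178.] [18. 57.] 63.0
wrist 107 (200, 265, 38, 45) [ 559. -172.] [17. 55.] 63.0
[315 204] [(0, [311.0, 231.0]), (30, [310.0, 226.0]), (41, [310.0, 224.0]), (61, [310.0, 220.0]), (95, [310.0, 213.0])]
[(192, [15, 140, 170]), (195, [15, 145, 160]), (198, [106, 25, 226]), (201, [110, 19, 79]), (204, [120, 9, 81]), (207, [110, 18, 84]), (210, [120, 11, 47]), (213, [108, 15, 203]), (216, [107, 13, 138]), (219, [105, 31, 148]), (222, [13, 238, 164]), (225, [11, 100, 151]), (228, [110, 14, 54]), (231, [150, 19, 55]), (234, [75, 116, 119]), (237, [76, 114, 119]), (240, [75, 106, 113]), (243, [20, 169, 207])]
```

Emit:
servo_tool:
  steps: [0,-0.1,-0.2,0.2,0,0,-0.25,-0.4,0.2,0,0,-0.25,-0.4,0.2,0,0,-0.25,-0.4,0.2,0,0,-0.25,-0.4,0.2,0,0,-0.25,-0.4,0.2,0,0,-0.25,-0.4,0.2,0,0,-0.25,-0.4,0.2,0]

```text
clock: 55.18
ee_pos: [413.3, -225.9, 284.6]
orientation: [0.274, -2.949, 0.211]
contact_force: [-0.2, -0.6, 0.1]
grip_width: 94.0
grip_force: 0.0
```

```bash
python3 - <<'E'
from stand import *
P=camera_params('scene'); T=camera_params('top')
print('blue spot on table',onz(P,203,114,28),proj(T,onz(P,203,114,28)))
im0=cv2.imread('pics/top0.png'); 
im=grab('top','ti.png'); s=grab('scene','si.png')
gray('top','tj.png',(300,230,360,300),60,100)
def han(i,lo=(18,120,90)):
    return cv2.inRange(cv2.cvtColor(i,cv2.COLOR_RGB2HSV),np.array(lo),np.array((32,255,255)))
for nm,i0,i1,roi in (('top',im0[:,:,::-1].copy(),im,(276,180,295,235)),('scene',cv2.imread('pics/sc0.png')[:,:,::-1].copy(),s,(300,222,335,256))):
    for i in(i0,i1):
        k=han(i); b=np.zeros_like(k); x0,y0,x1,y1=roi; b[y0:y1,x0:x1]=k[y0:y1,x0:x1]; m=cv2.moments(b); print(nm,'handle',m['m00']/255,m['m10']/m['m00'],m['m01']/m['m00'])
for c in('red','green','yel'):
    try: print(c,blob(T,im,c,(215,150,272,250),95))
    except Exception as e: print(c,e)
# bystander check: differences vs start
d=np.abs(im.astype(int)-im0[:,:,::-1].astype(int)).max(2)>50
for n,(x,y) in dict(w1=(312,155),w2=(116,244),spike=(375,165),plug=(463,304),mug=(498,232),can=(107,319)).items(): print(n,d[y-14:y+14,x-14:x+14].mean().round(3))
print(status.read_state()['contact_force'],status.read_state()['clock'])
E
```

```text
[ 413.3 -225.9  284.6] [-0.46  0.12  1.57 -0.21  1.53 -2.2 ] y [-0.194  0.973 -0.124] z [-0.157 -0.156 -0.975] 101.3 grasp pt [ 416.3 -223.   303.1]
blue spot on table [ 435.29135288 -722.69736312   28.        ] [592.14130353 285.13727847]
top 95 (311, 234, 29, 28) [518. -69.] [60. 58.] 11.0
top 107 (311, 234, 29, 28) [517. -69.] [59. 58.] 11.0
top handle 244.0 283.78688524590166 207.04918032786884
top handle 245.0 283.7469387755102 206.9591836734694
scene handle 145.0 314.88275862068963 239.97931034482758
scene handle 146.0 314.93150684931504 239.91095890410958
red ((255, 194, 12, 40), array([601.1,  84.7]), array([95.8, 24.1]), 4.66)
green ((234, 196, 12, 40), array([596.7, 134.3]), array([94.9, 23.2]), 4.45)
yel ((215, 197, 9, 40), array([594. , 181.5]), array([94.6, 18.9]), 1.61)
w1 0.0
w2 0.0
spike 0.0
plug 0.0
mug 0.0
can 0.0
[ 0.04963706 -0.94331583  0.62324089] 55.3333
```

The gate handle is back at its starting pixels, the board ends haven't moved since they were pushed home, the tin stands on the mat at about (516,-70), and no bystander has moved. Handing in.

```bash
python3 -c "
from plant import ticket
print(ticket.hand_in())"
```

```text
the job is handed in; nothing more can be done
None
```

The job is handed in, and my last camera check had the gate bar closed over all three boards in their slots, the one tin present upright on the mat, and no bystander moved; the judge gave no verdict, and one wrist joint briefly read -2.554 rad against its -2.55 limit, which could count against the run.

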